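# Tip the parts bin and fetch a turned figure for painting

## Robot

A 6-joint arm with a two-finger parallel gripper is mounted at the origin on the work surface. World frame = base frame: x ahead of the robot, y to its left, z up, the work surface at z = 0. Lengths are in m, angles in degrees, forces in N, time in s.
With the tool pointing down it reaches from about 0.25 to 0.725 m from the base axis. Payload 9.7 kg.
Tool frame: the origin (TCP) lies at the very end of the fingers, on their centre line; the grasp point (between the pads) lies 19 mm behind it; z points along the fingers, y is the line along which they close (so a half turn about z gives the same grasp; the last joint's range is limited). The gripper opens to 85 mm and grips with 20 to 120 N. Pads are 22 mm wide; open, the fingers measure 114 mm over their backs; the gripper's body (76 mm by 85 mm) begins 54 mm behind the grasp point. The pads swing forward as they close: fully open they stand 13 mm farther back than shut.
Start: joints at [0, 4.979, 10.078, 95.1, 0, 90], TCP at [0.55, -0, 0.195] pointing down, gripper open.
Joint ranges: [-179.16, 179.16], [-48.56, 103.87], [-65.8, 70.77], [-126.05, 130.52], [-82.76, 87.17], [-180, 180]. Speed limits (degrees/s): [127.2, 127.2, 147.25, 180, 180, 180].

## Interface

Orientations are given as [roll, pitch, yaw] about the fixed x, y, z axes, in that order (R = Rz(yaw) Ry(pitch) Rx(roll)).
In Python, from workcell import telemetry, optics, workorder gives the robot as it stands.
- The arm moves only by the shell command python3 -m handwheel 'ROWS' [FORCE]. ROWS is JSON, a list of rows, each an object of numbers: "tx", "ty", "tz": the shift along the tool's x, y, z in m; "ax", "ay", "az": the turn, a rotation vector about the tool's x, y, z in degrees; "jaw": the gripper command: -1 is shut, 1 is fully open, values between are in proportion. A call has exactly 10 rows; each row shifts and turns the commanded pose from where the row before left it, along the tool's axes as they then stand; what a row does not reach is not made up. A row lasts 1/8 s, in which the tool goes at most 62.5 mm and 10.7 degrees, less where a joint would pass 70% of its speed; a pose out of reach is approached as far as the arm can. A call is refused whole if a number of a shift passes 0.0625 or a number of a turn 10.7, either way. A call with a gripper value outside its range is refused whole. The fingers move at their own pace and stop on an object; FORCE is the grip in N (left out, the last holds). Time passes only in rows, so rows that do not move let the fingers close, or fill a call up. It gives the time, the measured TCP pose, the force, the opening and the grip force at its end, in the units of the state.
- telemetry.get_obs(): the state, without advancing time (a new reading comes with each control period).
- optics.camera(name): name is "scene" or "side" or "wrist"; returns a dict with "color" (480x640x3 uint8, red, green, blue), "K" (3x3 intrinsics, pixels), "extrinsics" (4x4, takes a point from camera to world coordinates); the wrist camera has in their place "mount" (4x4, takes a point from camera to tool coordinates, whose origin is the TCP and whose axes are the flange's). Camera axes: x right, y down, z forward; pixel columns grow to the right and rows downward; lengths in m; the calibration is good to about 2 mm. A picture is of the moment at which its call begins: read the wrist's pose just before it. There is no depth.
- workorder.job_done(): hands the job in; it is judged then, once.
The state is a dict: "time": time; "q": joint angles; "qd": joint speeds; "joint_efforts": joint torques, N m; "ee_pos": TCP position; "tcp_rot": TCP orientation; "wrist_force": force on the tool from outside, world axes, zero at the start; "torque": the same for the moment, N m; "opening": finger opening in m; "grasp_force": force on a finger pad.
Only numpy, scipy, OpenCV 4.12 (cv2) and the standard library are available. Lean on these libraries where they do the work, as an engineer would, in place of code of your own. Each camera call takes 0.05 s, during which the arm holds its last target. There are 200 camera calls.

## Task

Find which of the two tilt bins holds the tall turned figure with head and hat, and tip that bin gently forward to its stop. With the bin still tipped, lift the figure out from its back, then set it down gently, without dropping it, upright with its foot wholly on the cork disc, and tip the bin fully back home. Never tip the other bin or strain or slam a bin, and leave the plain cone, finished figures, paint jar and brush where they are.

Things in the scene. Friction and masses are not known exactly. Their poses are not given: they have to be found in the camera images.
- cabinet: fixed plywood cabinet, 165 (x) x 263 (y) x 177 mm high, two wooden tilt bins side by side, open front to its -x. Origin under its centre. Each bin pivots about a line along y at x = -78, height 25 mm; bin centres at y = +63.5 (left) and -63.5 (right). Panels 82 mm high; from x = +2 to +82 they rise to a wire guard (underside at 167) that bars the bins' rear from above
- left_bin (a joint): angle of the left bin (cabinet +y): 0 upright and home, grows as its top tips forward (to cabinet -x) up to the stop at 0.65 rad. The pivot rubs: the bin stays where left; about 6 to 12 N near the lip tips it, 2 to 6 N sends it back. Bin: 150 deep, 118 wide (110 inside), walls and floor 4 mm; pivot along its lowest front outer edge
- right_bin (a joint): the same for the right bin (cabinet -y)
- left_bin_lip (a point): middle of the top edge of the left bin's front wall, 75 mm above the pivot (moves with the bin; bin axes: x to its back, z up its walls). Sides and back are 60 high. Inside: bare floor from 4 to 38 mm behind the front face, then fixed beads up to 21 mm above the pivot as far as a partition at 92 to 96 mm, 54 high
- left_bin_rear (a point): centre of the floor of the left bin's rear compartment (50 mm deep, behind the partition), 121 mm behind the bin's front face and 4 mm above the pivot (moves with the bin). One loose turned part stands here
- right_bin_lip (a point): middle of the top edge of the right bin's front wall, 75 mm above the pivot (moves with the bin; bin axes: x to its back, z up its walls). Sides and back are 60 high. Inside: bare floor from 4 to 38 mm behind the front face, then fixed beads up to 21 mm above the pivot as far as a partition at 92 to 96 mm, 54 high
- right_bin_rear (a point): centre of the floor of the right bin's rear compartment (50 mm deep, behind the partition), 121 mm behind the bin's front face and 4 mm above the pivot (moves with the bin). One loose turned part stands here
- figure: the wanted part: turned wooden figure, 85 mm tall: foot 34 mm across, narrowing to 20 at height 38, head 28 across at 43 to 52, plain cylindrical hat 24 across from 55 to the flat top at 85. Origin at the centre of its foot, z up its axis. About 42 to 84 g. Starts in the rear compartment of either bin; leans on the partition when the bin is tipped
- cone: a plain wooden cone without head or hat, 50 mm tall, 34 mm across at the foot, 16 at the top, in the other bin's rear compartment: it stays there. Origin at the centre of its foot
- board: fixed plywood painting board, 120 (x) x 190 (y) x 12 mm, origin under its centre; carries the cork disc and two finished figures
- disc (a point): centre of the upper face of the round cork disc (64 mm across, 3 mm thick) on the painting board, 15 mm above the table
- finished_a: bystander on the board: same shape as the wanted figure
- finished_b: bystander on the board: same shape as the wanted figure
- jar: bystander: white paint jar, 60 mm across, 75 mm tall, origin under it
- brush: bystander: brush lying on the table
Not all that is in view belongs to the job. Of the things shaped like the board, the plywood one is meant.

How it is judged (in metres and radians):
On the way, in this order (a step that is already met when the one before it is completed fails the run):
1. the bin that holds the figure is tipped forward to its stop, the figure in it (((value of joint left_bin above 0.58 rad and distance between figure and left_bin_rear below 0.05 m) or (value of joint right_bin above 0.58 rad and distance between figure and right_bin_rear below 0.05 m))), for 0.2 s.
2. the figure is lifted out while that bin is tipped (value of joint any of left_bin, right_bin above 0.4 rad and distance between figure and left_bin_rear above 0.09 m and distance between figure and right_bin_rear above 0.09 m), for 0.1 s.
At the end, for the whole second after the job is handed in: Both bins are home (within 0.04 rad); the figure stands released and at rest, upright within 0.08 rad, its foot on the cork disc with its centre within 16.5 mm of the disc's centre; the finished figures and jar are still upright (value of joint each of left_bin, right_bin below 0.04 rad and horizontal distance between figure and disc below 0.0165 m and z of figure in the frame of disc between -0.004 and 0.005 m and angle between figure's own z axis and vertical below 0.08 rad and linear speed of figure below 0.02 m/s and contact force between the fingers and figure below 0.05 N and angle between each of finished_a, finished_b, jar's own z axis and vertical below 0.15 rad); the robot touches nothing.
It fails at once if the bin without the figure is tipped (more than 0.12 rad) ((value of joint right_bin above 0.12 rad and distance between figure and left_bin_rear below 0.05 m) or (value of joint left_bin above 0.12 rad and distance between figure and right_bin_rear below 0.05 m) or value of joint each of left_bin, right_bin above 0.12 rad).
It fails at once if a bin is strained: the robot presses on it with more than 60 N (contact force between any of the fingers, the arm and left_bin above 60 N or contact force between any of the fingers, the arm and right_bin above 60 N).
It fails at once if a bin is slammed (faster than 4 rad/s) (velocity of joint any of left_bin, right_bin above 4 rad/s or velocity of joint any of left_bin, right_bin below -4 rad/s).
It fails at once if the figure is dropped: it falls free of the fingers faster than 0.45 m/s outside the bins (linear speed of figure above 0.45 m/s and contact force between the fingers and figure below 0.05 N and distance between figure and left_bin_rear above 0.09 m and distance between figure and right_bin_rear above 0.09 m).
It fails at once if a bystander (cone, finished figure, jar, brush) is moved more than 20 mm (distance of any of cone, finished_a, finished_b, jar, brush from where it was at the start of the episode above 0.02 m).
It also fails if it takes over 72 s, if anything falls off the work surface, if the arm or the gripper's body presses on something with over 40 N, if the wrist force passes 120 N, or if a joint passes its speed limit or range.

## Working session

There is one attempt and no reset: what is moved stays moved. The work goes in short steps, Python scripts to look and compute and a shell command to move; the robot and the scene stay as the last step left them, time stands still between calls to the robot, and variables do not carry over. Pictures are saved under pics/ and viewed, at most 10 in all, crops included, and the job is handed in when it is done.

```bash
ls; mkdir -p pics; python3 - <<'E'
from workcell import telemetry, optics
import cv2,json
print(telemetry.get_obs())
for n in("scene","side","wrist"):
    c=optics.camera(n); cv2.imwrite(f"pics/{n}0.png",c["color"][:,:,::-1]); print(n,c["K"].tolist(),(c["extrinsics"] if "extrinsics" in c else c["mount"]).round(4).tolist())
E
```

```text
pics
{'time': 0.0, 'q': array([2.87241746e-05, 5.01210016e+00, 1.00356995e+01, 9.50991190e+01,
       3.98858017e-04, 9.00011544e+01]), 'qd': array([ 0.00732995,  0.06691751,  0.01670478, -0.01086919,  0.08374601,
       -0.02597526]), 'joint_efforts': array([ 7.68234549e-04, -5.20392072e+01,  4.64802504e+01,  1.63646933e-02,
        2.23589603e-05, -6.77332673e-05]), 'ee_pos': array([5.49734560e-01, 2.51368469e-06, 1.94084654e-01]), 'tcp_rot': array([-1.79924480e+02, -3.97336091e-04,  8.99988738e+01]), 'wrist_force': array([ 0.25558156, -0.15346724, -0.60403137]), 'torque': array([ 0.03513737,  0.04870296, -0.00535732]), 'grasp_force': 0.0, 'opening': 0.08508114765960502}
scene [[623.9500578923905, 0.0, 326.8105575165206], [0.0, 623.9500578923905, 237.7569693448614], [0.0, 0.0, 1.0]] [[0.0771, 0.6179, -0.7825, 1.5636], [0.9968, -0.065, 0.0469, -0.1578], [-0.0219, -0.7836, -0.6209, 0.9407], [0.0, 0.0, 0.0, 1.0]]
side [[445.30915707745737, 0.0, 330.9879710459787], [0.0, 445.30915707745737, 241.08826615162195], [0.0, 0.0, 1.0]] [[-0.9928, -0.0799, 0.0889, 0.3797], [-0.1189, 0.7319, -0.6709, 0.6757], [-0.0115, -0.6767, -0.7362, 0.9351], [0.0, 0.0, 0.0, 1.0]]
wrist [[361.8127143189018, 0.0, 321.1260296576481], [0.0, 361.8127143189018, 244.21924013651386], [0.0, 0.0, 1.0]] [[0.0004, -0.9475, -0.3198, 0.0838], [1.0, 0.0008, -0.0009, 0.0007], [0.0011, -0.3198, 0.9475, -0.1787], [0.0, 0.0, 0.0, 1.0]]
```

View pics/scene0.png

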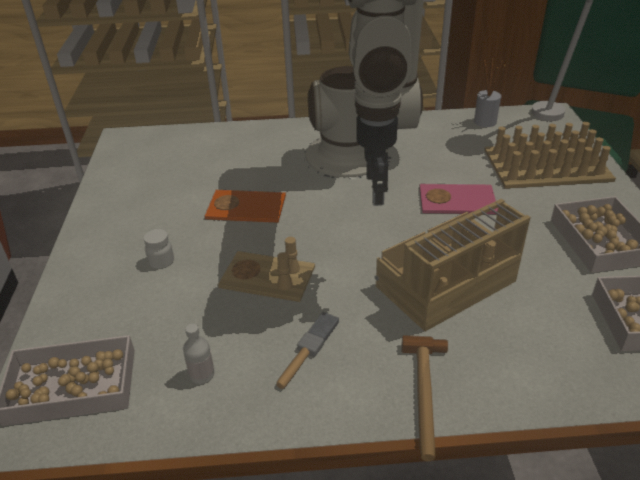

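View pics/side0.png

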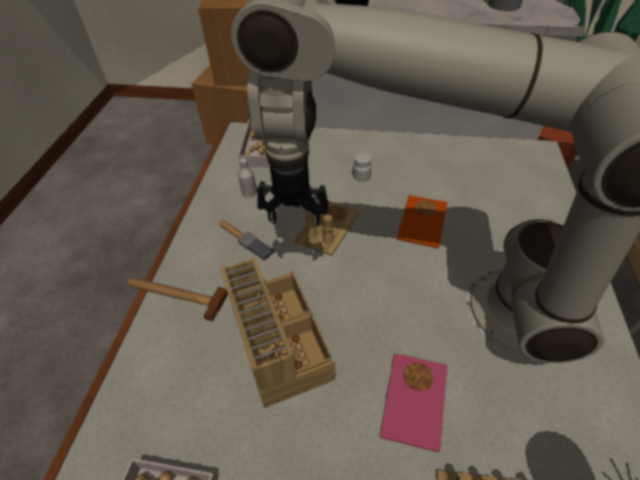

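The scene view shows the plywood board with its disc at (246,269) and the finished figures at about (290,262). The orange (246,205) and pink (458,198) boards are decoys. The cabinet is at (450,262), with something tall at about (490,250). I'll enlarge it to confirm which bin that is in and to get corner pixels.

```bash
python3 - <<'E'
import cv2,numpy as np
a=cv2.imread("pics/scene0.png")[195:325,365:535]; b=cv2.imread("pics/side0.png")[250:410,215:345]
f=lambda i,s:cv2.convertScaleAbs(cv2.resize(i,None,fx=s,fy=s,interpolation=cv2.INTER_CUBIC),alpha=1.5)
A=f(a,2.6);B=f(b,2.6)
h=max(A.shape[0],B.shape[0]); pad=lambda i:cv2.copyMakeBorder(i,0,h-i.shape[0],0,0,cv2.BORDER_CONSTANT)
o=np.hstack([pad(A),pad(B)]);print(A.shape,B.shape,o.shape); cv2.imwrite("pics/cab.png",o)
c=cv2.imread("pics/scene0.png")[225:305,210:325]; C=f(c,6);cv2.imwrite("pics/board.png",C);print(C.shape)
E
```

```text
(338, 442, 3) (416, 338, 3) (416, 780, 3)
(480, 690, 3)
```

View pics/cab.png

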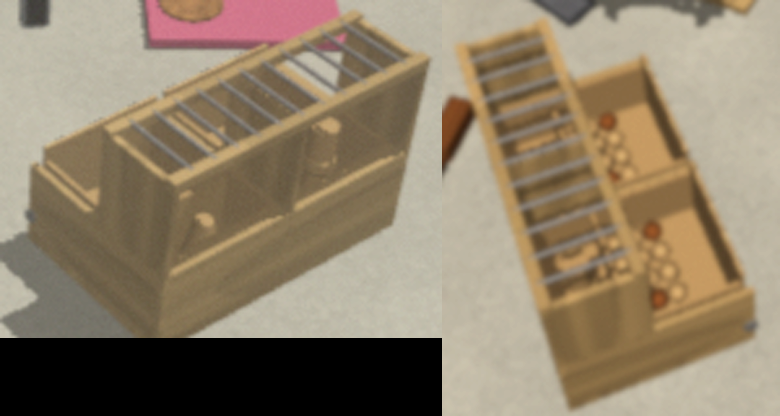

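View pics/board.png

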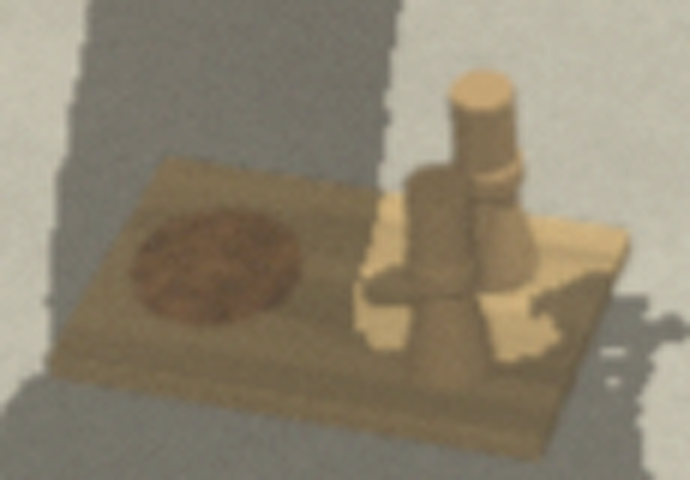

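The left bin (+y, right in the scene image) holds the tall figure with head and hat, at about (489,249). The plain short cone is in the right bin at about (440,285). The plywood board's disc is at (246,269). Now I'll fit the poses.

```bash
cat > h.py <<'E'
import numpy as np, pickle
from scipy.optimize import least_squares
from scipy.spatial.transform import Rotation as R
SC=(np.array([[623.95,0,326.81],[0,623.95,237.757],[0,0,1]]),np.array([[0.0771,0.6179,-0.7825,1.5636],[0.9968,-0.065,0.0469,-0.1578],[-0.0219,-0.7836,-0.6209,0.9407],[0,0,0,1]]))
SI=(np.array([[445.309,0,330.988],[0,445.309,241.088],[0,0,1]]),np.array([[-0.9928,-0.0799,0.0889,0.3797],[-0.1189,0.7319,-0.6709,0.6757],[-0.0115,-0.6767,-0.7362,0.9351],[0,0,0,1]]))
def proj(c,P):
    K,E=c; p=(np.atleast_2d(P)-E[:3,3])@E[:3,:3]@K.T; return p[:,:2]/p[:,2:]
def ray(c,uv,z):
    K,E=c; d=E[:3,:3]@np.linalg.inv(K)@np.array([*uv,1]); return E[:3,3]+d*(z-E[2,3])/d[2]
def cab2w(c,P): # c=(x,y,yaw rad)
    P=np.atleast_2d(P); s=R.from_euler('z',c[2]).apply(P); return s+[c[0],c[1],0]
def bin2w(c,P,th,y0=.0635): # bin axes from front face bottom (pivot)
    P=np.atleast_2d(P); Q=R.from_euler('y',-th).apply(P); return cab2w(c,Q+[-.078,y0,.025])
E
python3 - <<'E'
from h import *
S=[((2,-131.5,177),(105,128)),((82,-131.5,177),(176,182)),((82,131.5,177),(429,57)),((2,131.5,177),(355,12)),((82,-131.5,0),(160,336)),((82,131.5,0),(395,222)),((-82,-131.5,82),(35,165))]
T=[((82,-131.5,177),(458,45)),((2,-131.5,177),(545,20)),((82,131.5,177),(545,307)),((2,131.5,177),(629,270)),((82,131.5,0),(570,408)),((-82,131.5,0),(755,338)),((-82,131.5,82),(752,293))]
def f(p):
    r=[]
    for P,u in S: r.append(proj(SC,cab2w(p,np.array(P)/1e3))[0]-(365+u[0]/2.6,195+u[1]/2.6))
    for P,u in T: r.append(proj(SI,cab2w(p,np.array(P)/1e3))[0]-(215+(u[0]-442)/2.6,250+u[1]/2.6))
    return np.ravel(r)
s=least_squares(f,[.55,.25,.4],loss='soft_l1'); print(s.x,np.degrees(s.x[2])); print(f(s.x).reshape(-1,2).round(1).tolist())
for n,u in (("disc",(216,265)),):
    print(n,ray(SC,(210+u[0]/6,225+u[1]/6),.015))
for n,u in (("fa",(450,375)),("fb",(495,275))): print(n,ray(SC,(210+u[0]/6,225+u[1]/6),.012))
for n,u in (("topa",(437,175)),("topb",(483,90))): print(n,ray(SC,(210+u[0]/6,225+u[1]/6),.097))
for u in ((50,365),(540,450),(625,235),(165,160)): print(ray(SC,(210+u[0]/6,225+u[1]/6),.012))
E
```

```text
[0.56925105 0.16330462 0.51345208] 29.41863729901589
[[-0.2, -0.5], [0.1, 0.8], [0.8, -0.1], [0.1, -1.1], [-1.0, 7.4], [-0.6, 0.8], [-1.1, -0.2], [-1.3, -0.1], [0.3, -1.3], [-2.1, 1.7], [6.8, 0.4], [0.0, 1.5], [-0.0, -0.0], [1.0, -0.3]]
disc [ 0.49166237 -0.27813386  0.015     ]
fa [ 0.55794801 -0.19195176  0.012     ]
fb [ 0.5046352  -0.17375243  0.012     ]
topa [ 0.54624822 -0.19084455  0.097     ]
topb [ 0.49987657 -0.17317263  0.097     ]
[ 0.5378122  -0.33793701  0.012     ]
[ 0.60025272 -0.16101241  0.012     ]
[ 0.48672623 -0.12377033  0.012     ]
[ 0.42360432 -0.2999447   0.012     ]
```

```bash
python3 -m handwheel '[{"tz":-0.02,"az":-10,"jaw":-1},{"tz":-0.02,"az":-10,"jaw":-1},{"az":-10,"jaw":-1},{"az":-10,"jaw":-1},{"az":-10,"jaw":-1},{"az":-10,"jaw":-1},{"az":-10,"jaw":-1},{"az":-10,"jaw":-1},{"az":-10,"jaw":-1},{"az":-10,"jaw":-1}]' 40
python3 -m handwheel '[{"az":-10,"jaw":-1},{"az":-9.4,"jaw":-1},{"ay":-10,"jaw":-1},{"ay":-10,"jaw":-1},{"ay":-10,"jaw":-1},{"ay":-10,"jaw":-1},{"jaw":-1},{"jaw":-1},{"jaw":-1},{"jaw":-1}]'
cat >> h.py <<'E'
def tool():
    from workcell import telemetry
    o=telemetry.get_obs(); return o,R.from_euler('xyz',o['tcp_rot'],degrees=True)
def go(c,P,tilt,yaw=None):
    "P world target TCP; prints shift and turn in current tool axes"
    o,r=tool(); yaw=np.degrees(c[2])+180 if yaw is None else yaw
    t=R.from_euler('xyz',[180,0,yaw],degrees=True)*R.from_euler('y',-tilt,degrees=True)
    print('t',round(o['time'],2),'shift mm',(r.inv().apply(np.ravel(P)-o['ee_pos'])*1e3).round(1),'turn',(r.inv()*t).as_rotvec(degrees=True).round(2),'F',o['wrist_force'].round(1),'open',round(o['opening'],4),'g',round(o['grasp_force'],1),'q',o['q'].round(0))
C=(.5693,.1633,.5135)
E
python3 -c "
from h import *
go(C,bin2w(C,[-.03,0,.14],0),40)"
```

```text
t 0.15 shift mm [ 165.5 -105.8   29.4] turn [ -41.43  -24.23 -113.72] F [-0.1 -0.1 -0.1] open 0.0859 g 0.0 q [ 0.  5. 10. 95.  0. 90.]$[0]: bad value
$[0]: bad value
```

```bash
python3 -m handwheel '[{"tx":0,"ty":0,"tz":-0.02,"ax":0,"ay":0,"az":-10,"jaw":-1},{"tx":0,"ty":0,"tz":-0.02,"ax":0,"ay":0,"az":-10,"jaw":-1},{"tx":0,"ty":0,"tz":0,"ax":0,"ay":0,"az":-10,"jaw":-1},{"tx":0,"ty":0,"tz":0,"ax":0,"ay":0,"az":-10,"jaw":-1},{"tx":0,"ty":0,"tz":0,"ax":0,"ay":0,"az":-10,"jaw":-1},{"tx":0,"ty":0,"tz":0,"ax":0,"ay":0,"az":-10,"jaw":-1},{"tx":0,"ty":0,"tz":0,"ax":0,"ay":0,"az":-10,"jaw":-1},{"tx":0,"ty":0,"tz":0,"ax":0,"ay":0,"az":-10,"jaw":-1},{"tx":0,"ty":0,"tz":0,"ax":0,"ay":0,"az":-10,"jaw":-1},{"tx":0,"ty":0,"tz":0,"ax":0,"ay":0,"az":-10,"jaw":-1}]' 40; python3 -m handwheel --help | head -20
```

```text
time: 1.4
ee_pos: [0.5499, 0.0, 0.2345]
tcp_rot: [180.0, -0.0, -169.7]
wrist_force: [-0.3, 0.3, -0.1]
opening: -0.0001
grasp_force: 0.0invalid input: not JSON, or not a number
```

```bash
python3 -m handwheel '[{"tx":0,"ty":0,"tz":0,"ax":0,"ay":0,"az":-10,"jaw":-1},{"tx":0,"ty":0,"tz":0,"ax":0,"ay":0,"az":-9.2,"jaw":-1},{"tx":0,"ty":0,"tz":0,"ax":0,"ay":-10,"az":0,"jaw":-1},{"tx":0,"ty":0,"tz":0,"ax":0,"ay":-10,"az":0,"jaw":-1},{"tx":0,"ty":0,"tz":0,"ax":0,"ay":-10,"az":0,"jaw":-1},{"tx":0,"ty":0,"tz":0,"ax":0,"ay":-10,"az":0,"jaw":-1},{"tx":0,"ty":0.025,"tz":0,"ax":0,"ay":0,"az":0,"jaw":-1},{"tx":0,"ty":0.025,"tz":0,"ax":0,"ay":0,"az":0,"jaw":-1},{"tx":0,"ty":0,"tz":0,"ax":0,"ay":0,"az":0,"jaw":-1},{"tx":0,"ty":0,"tz":0,"ax":0,"ay":0,"az":0,"jaw":-1}]'
python3 -c "
from h import *
go(C,bin2w(C,[-.03,0,.14],0),40)"
```

```text
time: 2.65
ee_pos: [0.5258, 0.0435, 0.2348]
tcp_rot: [-180.0, 40.0, -150.8]
wrist_force: [0.4, 0.7, 0.3]
opening: -0.0002
grasp_force: 0.0
t 2.65 shift mm [ 53.9 146.4  45.9] turn [-0.14  0.   -0.14] F [0.4 0.7 0.3] open -0.0002 g 0.0 q [ -9. -35. -28.  64.  24. -31.]
```

```bash
python3 -m handwheel '[{"tx":0.02,"ty":0,"tz":0,"ax":0,"ay":0,"az":0,"jaw":-1},{"tx":0.02,"ty":0.01,"tz":0,"ax":0,"ay":0,"az":0,"jaw":-1},{"tx":0.014,"ty":0.02,"tz":0,"ax":0,"ay":0,"az":0,"jaw":-1},{"tx":0,"ty":0.02,"tz":0,"ax":0,"ay":0,"az":0,"jaw":-1},{"tx":0,"ty":0.02,"tz":0,"ax":0,"ay":0,"az":0,"jaw":-1},{"tx":0,"ty":0.02,"tz":0,"ax":0,"ay":0,"az":0,"jaw":-1},{"tx":0,"ty":0.02,"tz":0,"ax":0,"ay":0,"az":0,"jaw":-1},{"tx":0,"ty":0.02,"tz":0.02,"ax":0,"ay":0,"az":0,"jaw":-1},{"tx":0,"ty":0.016,"tz":0.02,"ax":0,"ay":0,"az":0,"jaw":-1},{"tx":0,"ty":0,"tz":0,"ax":0,"ay":0,"az":0,"jaw":-1}]'
cat >> h.py <<'E'
M=np.array([[0.0004,-0.9475,-0.3198,0.0838],[1.0,0.0008,-0.0009,0.0007],[0.0011,-0.3198,0.9475,-0.1787],[0,0,0,1]])
KW=np.array([[361.813,0,321.126],[0,361.813,244.219],[0,0,1]])
def wr(o):
    T=np.eye(4);T[:3,:3]=R.from_euler('xyz',o['tcp_rot'],degrees=True).as_matrix();T[:3,3]=o['ee_pos'];return (KW,T@M)
def snap(name):
    from workcell import optics
    import cv2
    o,_=tool(); im=optics.camera('wrist')['color'][:,:,::-1]
    cv2.imwrite('pics/'+name,cv2.convertScaleAbs(im,alpha=1.5)); c=wr(o); pickle.dump(c,open('pics/'+name+'.p','wb')); return c
E
python3 -c "
from h import *
go(C,bin2w(C,[-.03,0,.14],0),40)
c=snap('w1.png')
for P in ([-.004,.055,.075],[-.0,-.055,.075],[0.121,0,.004],[.092,.055,.054],[.092,-.055,.054]): print(P,proj(c,bin2w(C,P,0)).round(0))"
```

```text
time: 3.9
ee_pos: [0.4548, 0.1629, 0.1711]
tcp_rot: [179.4, 38.9, -150.7]
wrist_force: [-0.3, -0.2, -0.7]
opening: -0.0
grasp_force: 0.0
t 3.9 shift mm [10.1  7.5 -0.3] turn [ 0.48 -1.07 -0.1 ] F [-0.3 -0.2 -0.7] open -0.0 g 0.0 q [ 12. -48. -42.  59.  11. -13.]
[-0.004, 0.055, 0.075] [[410. 203.]]
[-0.0, -0.055, 0.075] [[252. 207.]]
[0.121, 0, 0.004] [[326. 225.]]
[0.092, 0.055, 0.054] [[386. 250.]]
[0.092, -0.055, 0.054] [[269. 250.]]
```

View pics/w1.png

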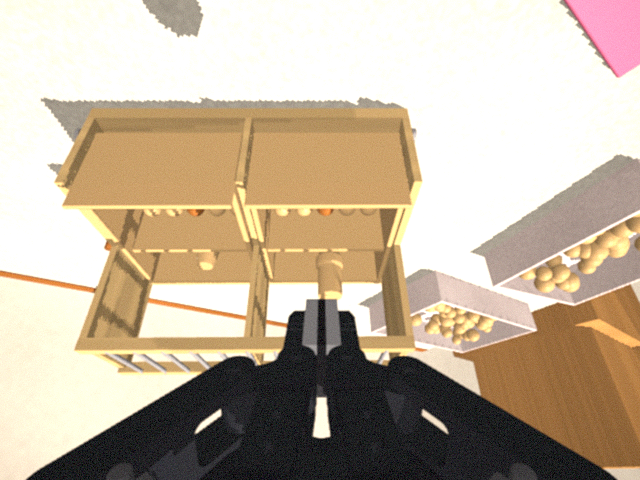

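The left bin's lip (245..411, 206) and partition (row 250) match the fitted pose to about 2 px. The figure's head is at (330,262) in the left bin and the cone is at (207,260) in the right. Joint 2 is at its limit, so I'll use a smaller tilt (20°) for tipping.

```bash
python3 -m handwheel '[{"tx":0,"ty":0,"tz":0,"ax":0,"ay":6,"az":0,"jaw":-1},{"tx":0,"ty":0,"tz":0,"ax":0,"ay":7,"az":0,"jaw":-1},{"tx":0,"ty":0,"tz":0,"ax":0.5,"ay":7,"az":0,"jaw":-1},{"tx":0,"ty":0,"tz":0,"ax":0,"ay":0,"az":0,"jaw":-1},{"tx":0,"ty":0,"tz":0,"ax":0,"ay":0,"az":0,"jaw":-1},{"tx":0,"ty":0,"tz":0,"ax":0,"ay":0,"az":0,"jaw":-1},{"tx":0,"ty":0,"tz":0,"ax":0,"ay":0,"az":0,"jaw":-1},{"tx":0,"ty":0,"tz":0,"ax":0,"ay":0,"az":0,"jaw":-1},{"tx":0,"ty":0,"tz":0,"ax":0,"ay":0,"az":0,"jaw":-1},{"tx":0,"ty":0,"tz":0,"ax":0,"ay":0,"az":0,"jaw":-1}]'
python3 -c "
from h import *
for P in ([.0122,0,.0993],[.0276,0,.057],[-.018,0,.0476]): go(C,bin2w(C,P,0),20)
c=pickle.load(open('pics/w1.png.p','rb'))
for y in (0,.01): print(proj(c,bin2w(C,[.121,y,.052],0)))"
```

```text
time: 5.2
ee_pos: [0.4552, 0.1623, 0.173]
tcp_rot: [-179.9, 19.1, -150.6]
wrist_force: [0.6, 1.0, 0.1]
opening: -0.0
grasp_force: 0.0
t 5.2 shift mm [-16.3   8.4  57.1] turn [-0.09 -0.88 -0.05] F [0.6 1.  0.1] open -0.0 g 0.0 q [ 17. -26. -21.  76.   4. -12.]
t 5.2 shift mm [-16.9   8.5 102.1] turn [-0.09 -0.88 -0.05] F [0.6 1.  0.1] open -0.0 g 0.0 q [ 17. -26. -21.  76.   4. -12.]
t 5.2 shift mm [29.2  8.5 96.1] turn [-0.09 -0.88 -0.05] F [0.6 1.  0.1] open -0.0 g 0.0 q [ 17. -26. -21.  76.   4. -12.]
[[326.91402429 263.33200438]]
[[336.76230029 263.29345935]]
```

```bash
python3 -m handwheel '[{"tx":-0.01,"ty":0.004,"tz":0,"ax":0,"ay":0,"az":0,"jaw":-1},{"tx":-0.007,"ty":0.004,"tz":0,"ax":0,"ay":0,"az":0,"jaw":-1},{"tx":0,"ty":0,"tz":0.02,"ax":0,"ay":0,"az":0,"jaw":-1},{"tx":0,"ty":0,"tz":0.02,"ax":0,"ay":0,"az":0,"jaw":-1},{"tx":0,"ty":0,"tz":0.02,"ax":0,"ay":0,"az":0,"jaw":-1},{"tx":0,"ty":0,"tz":0.015,"ax":0,"ay":0,"az":0,"jaw":-1},{"tx":0,"ty":0,"tz":0.015,"ax":0,"ay":0,"az":0,"jaw":-1},{"tx":0,"ty":0,"tz":0.012,"ax":0,"ay":0,"az":0,"jaw":-1},{"tx":0,"ty":0,"tz":0,"ax":0,"ay":0,"az":0,"jaw":-1},{"tx":0,"ty":0,"tz":0,"ax":0,"ay":0,"az":0,"jaw":-1}]'
python3 -c "
from h import *
for P in ([.0276,0,.057],[-.018,0,.0476]): go(C,bin2w(C,P,0),20)"
```

```text
time: 6.45
ee_pos: [0.4947, 0.1934, 0.0826]
tcp_rot: [-179.9, 19.1, -150.6]
wrist_force: [0.2, 0.6, 1.2]
opening: -0.0001
grasp_force: 0.0
t 6.45 shift mm [0.4 0.6 0.5] turn [-0.1  -0.86 -0.06] F [0.2 0.6 1.2] open -0.0001 g 0.0 q [ 19. -19. -27.  63.   3.  -9.]
t 6.45 shift mm [46.6  0.6 -5.5] turn [-0.1  -0.86 -0.06] F [0.2 0.6 1.2] open -0.0001 g 0.0 q [ 19. -19. -27.  63.   3.  -9.]
```

Pull forward 40 mm first, then read the force.

```bash
python3 -m handwheel '[{"tx":0.004,"ty":0,"tz":-0.0005,"ax":0,"ay":0,"az":0,"jaw":-1},{"tx":0.004,"ty":0,"tz":-0.0005,"ax":0,"ay":0,"az":0,"jaw":-1},{"tx":0.004,"ty":0,"tz":-0.0005,"ax":0,"ay":0,"az":0,"jaw":-1},{"tx":0.004,"ty":0,"tz":-0.0005,"ax":0,"ay":0,"az":0,"jaw":-1},{"tx":0.004,"ty":0,"tz":-0.0005,"ax":0,"ay":0,"az":0,"jaw":-1},{"tx":0.004,"ty":0,"tz":-0.0005,"ax":0,"ay":0,"az":0,"jaw":-1},{"tx":0.004,"ty":0,"tz":-0.0005,"ax":0,"ay":0,"az":0,"jaw":-1},{"tx":0.004,"ty":0,"tz":-0.0005,"ax":0,"ay":0,"az":0,"jaw":-1},{"tx":0.004,"ty":0,"tz":-0.0005,"ax":0,"ay":0,"az":0,"jaw":-1},{"tx":0.004,"ty":0,"tz":-0.0005,"ax":0,"ay":0,"az":0,"jaw":-1}]'
```

```text
time: 7.7
ee_pos: [0.4599, 0.1739, 0.0737]
tcp_rot: [-179.9, 19.1, -150.6]
wrist_force: [1.2, 0.4, 0.1]
opening: 0.0003
grasp_force: 0.0
```

```bash
python3 -m handwheel '[{"tx":0.001,"ty":0,"tz":0,"ax":0,"ay":0,"az":0,"jaw":-1},{"tx":0.001,"ty":0,"tz":0,"ax":0,"ay":0,"az":0,"jaw":-1},{"tx":0.001,"ty":0,"tz":0,"ax":0,"ay":0,"az":0,"jaw":-1},{"tx":0.001,"ty":0,"tz":0,"ax":0,"ay":0,"az":0,"jaw":-1},{"tx":0,"ty":0,"tz":0,"ax":0,"ay":0,"az":0,"jaw":-1},{"tx":0,"ty":0,"tz":0,"ax":0,"ay":0,"az":0,"jaw":-1},{"tx":0,"ty":0,"tz":0,"ax":0,"ay":0,"az":0,"jaw":-1},{"tx":0,"ty":0,"tz":0,"ax":0,"ay":0,"az":0,"jaw":-1},{"tx":0,"ty":0,"tz":0,"ax":0,"ay":0,"az":0,"jaw":-1},{"tx":0,"ty":0,"tz":0,"ax":0,"ay":0,"az":0,"jaw":-1}]'; python3 -c "
from h import *
for P in ([-.018,0,.0476],): go(C,bin2w(C,P,0),20)"
```

```text
time: 8.95
ee_pos: [0.4568, 0.1722, 0.0724]
tcp_rot: [-179.9, 19.1, -150.6]
wrist_force: [-0.4, 0.2, 0.5]
opening: -0.0
grasp_force: 0.0
t 8.95 shift mm [ 2.2  0.5 -1. ] turn [-0.09 -0.9  -0.06] F [-0.4  0.2  0.5] open -0.0 g 0.0 q [ 18. -26. -32.  64.   4. -10.]
```

```bash
python3 -c "
from h import *
c=snap('w2.png')
for th in (0,.3,.5,.6,.65):
  print(th,proj(c,bin2w(C,[[0,.059,.075],[0.0,-.059,.075],[.096,.055,.054]],th)).round(0).tolist())"
```

```text
0 [[437.0, 346.0], [205.0, 345.0], [398.0, 404.0]]
0.3 [[445.0, 311.0], [198.0, 311.0], [409.0, 427.0]]
0.5 [[447.0, 282.0], [195.0, 281.0], [418.0, 437.0]]
0.6 [[448.0, 266.0], [194.0, 266.0], [423.0, 439.0]]
0.65 [[448.0, 258.0], [194.0, 258.0], [426.0, 439.0]]
```

View pics/w2.png

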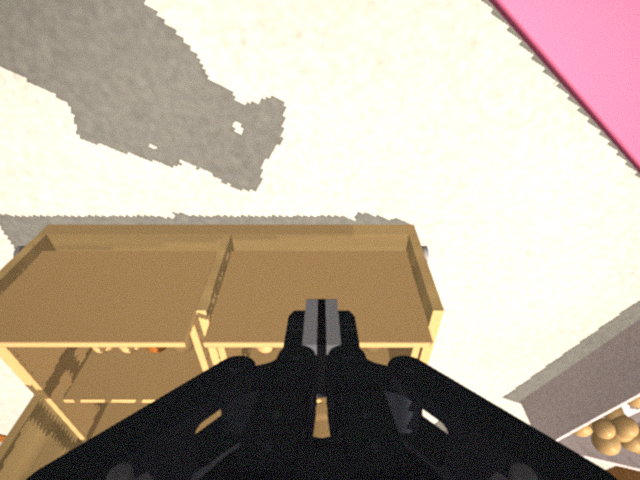

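The lip is still at row 345, which predicts 0 rad, so the bin hasn't moved. The fingertips also appear at row 300 instead of about 275, so they may end short of the stated TCP. I'll check both fixed cameras in one picture.

```bash
python3 - <<'E'
from h import *
from workcell import optics
import cv2
o,r=tool(); T=o['ee_pos']; out=[]
for n,c in (("scene",SC),("side",SI)):
    im=optics.camera(n)["color"][:,:,::-1].copy()
    p=proj(c,T)[0]; print(n,p.round(1), 'grid of tool z -20/-40:',[proj(c,T+r.apply([0,0,-d]))[0].round(1).tolist() for d in (.02,.04)], 'lip',proj(c,bin2w(C,[[0,.059,.075],[0,-.059,.075]],0)).round(1).tolist())
    x,y=int(p[0])-50,int(p[1])-60
    k=cv2.convertScaleAbs(cv2.resize(im[y:y+90,x:x+100],None,fx=4,fy=4,interpolation=cv2.INTER_CUBIC),alpha=1.8); print(x,y)
    cv2.circle(k,(int((p[0]-x)*4),int((p[1]-y)*4)),3,(0,0,255),-1)
    for l in proj(c,bin2w(C,[[0,.059,.075],[0,-.059,.075]],0)): cv2.circle(k,(int((l[0]-x)*4),int((l[1]-y)*4)),3,(255,0,0),-1)
    out.append(k)
cv2.imwrite('pics/tip.png',np.hstack(out))
E
```

```text
scene [442.1 226.8] grid of tool z -20/-40: [[441.0, 218.7], [439.8, 210.6]] lip [[467.6, 211.3], [428.1, 229.7]]
392 166
side [327.9 336.1] grid of tool z -20/-40: [[330.6, 330.6], [333.3, 324.9]] lip [[331.6, 355.2], [311.3, 310.8]]
277 276
```

View pics/tip.png

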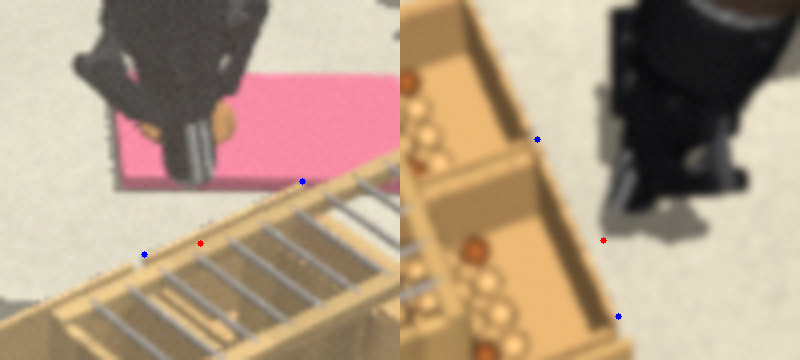

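```bash
python3 - <<'E'
from h import *
o,r=tool()
f=lambda p:np.r_[proj(SC,p)[0]-(440.5,212),proj(SI,p)[0]-(331,327)]
s=least_squares(f,o['ee_pos']); print(s.x,s.fun.round(1),'tool',r.inv().apply(s.x-o['ee_pos'])*1e3, 'cab', o['ee_pos'])
E
```

```text
[0.44905004 0.16829277 0.10743846] [ 0.6  0.5  0.5 -0.6] tool [ -3.26217676   0.37529921 -35.95728365] cab [0.45682482 0.17218838 0.0723944 ]
```

Three cameras agree that the shut fingertips end about 36 mm behind the reported TCP, so they passed above the lip. I'll go back over the lip and insert 36 mm deeper.

```bash
python3 -m handwheel '[{"tx":-0.012,"ty":0,"tz":0,"ax":0,"ay":0,"az":0,"jaw":-1},{"tx":-0.012,"ty":0,"tz":0,"ax":0,"ay":0,"az":0,"jaw":-1},{"tx":-0.012,"ty":0,"tz":0,"ax":0,"ay":0,"az":0,"jaw":-1},{"tx":-0.011,"ty":0,"tz":0,"ax":0,"ay":0,"az":0,"jaw":-1},{"tx":0,"ty":0,"tz":0.008,"ax":0,"ay":0,"az":0,"jaw":-1},{"tx":0,"ty":0,"tz":0.008,"ax":0,"ay":0,"az":0,"jaw":-1},{"tx":0,"ty":0,"tz":0.008,"ax":0,"ay":0,"az":0,"jaw":-1},{"tx":0,"ty":0,"tz":0.008,"ax":0,"ay":0,"az":0,"jaw":-1},{"tx":0,"ty":0,"tz":0.008,"ax":0,"ay":0,"az":0,"jaw":-1},{"tx":0,"ty":0,"tz":0,"ax":0,"ay":0,"az":0,"jaw":-1}]'
```

```text
time: 10.35
ee_pos: [0.5066, 0.2002, 0.0491]
tcp_rot: [-179.9, 19.0, -150.6]
wrist_force: [0.1, -0.3, -0.6]
opening: 0.0003
grasp_force: 0.0
```

```bash
python3 -m handwheel '[{"tx":0.003,"ty":0,"tz":-0.0003,"ax":0,"ay":0,"az":0,"jaw":-1},{"tx":0.003,"ty":0,"tz":-0.0003,"ax":0,"ay":0,"az":0,"jaw":-1},{"tx":0.003,"ty":0,"tz":-0.0003,"ax":0,"ay":0,"az":0,"jaw":-1},{"tx":0.003,"ty":0,"tz":-0.0003,"ax":0,"ay":0,"az":0,"jaw":-1},{"tx":0.003,"ty":0,"tz":-0.0003,"ax":0,"ay":0,"az":0,"jaw":-1},{"tx":0.003,"ty":0,"tz":-0.0003,"ax":0,"ay":0,"az":0,"jaw":-1},{"tx":0.003,"ty":0,"tz":-0.0003,"ax":0,"ay":0,"az":0,"jaw":-1},{"tx":0.003,"ty":0,"tz":-0.0003,"ax":0,"ay":0,"az":0,"jaw":-1},{"tx":0.003,"ty":0,"tz":-0.0003,"ax":0,"ay":0,"az":0,"jaw":-1},{"tx":0.003,"ty":0,"tz":-0.0003,"ax":0,"ay":0,"az":0,"jaw":-1}]'
```

```text
time: 11.6
ee_pos: [0.4839, 0.1871, 0.0463]
tcp_rot: [-179.9, 19.5, -150.6]
wrist_force: [5.0, 3.4, 8.3]
opening: 0.0001
grasp_force: 4.2
```

Contact at about 10 N. I'll continue.

```bash
python3 -m handwheel '[{"tx":0.0025,"ty":0,"tz":-0.0003,"ax":0,"ay":0,"az":0,"jaw":-1},{"tx":0.0025,"ty":0,"tz":-0.0003,"ax":0,"ay":0,"az":0,"jaw":-1},{"tx":0.0025,"ty":0,"tz":-0.0003,"ax":0,"ay":0,"az":0,"jaw":-1},{"tx":0.0025,"ty":0,"tz":-0.0003,"ax":0,"ay":0,"az":0,"jaw":-1},{"tx":0.0025,"ty":0,"tz":-0.0003,"ax":0,"ay":0,"az":0,"jaw":-1},{"tx":0.0025,"ty":0,"tz":-0.0003,"ax":0,"ay":0,"az":0,"jaw":-1},{"tx":0,"ty":0,"tz":0,"ax":0,"ay":0,"az":0,"jaw":-1},{"tx":0,"ty":0,"tz":0,"ax":0,"ay":0,"az":0,"jaw":-1},{"tx":0,"ty":0,"tz":0,"ax":0,"ay":0,"az":0,"jaw":-1},{"tx":0,"ty":0,"tz":0,"ax":0,"ay":0,"az":0,"jaw":-1}]'; python3 - <<'E'
from h import *
o,r=tool()
for d in (.033,.036,.039):
    q=o['ee_pos']+r.apply([.011,0,-d])
    p=R.from_euler('z',-C[2]).apply(q-[C[0],C[1],0])-[-.078,.0635,.025]
    # angle with inner wall x=4 through p
    rr=np.hypot(p[0],p[2]); print(p, 'theta', np.arcsin(.004/rr)-np.arctan2(p[0],p[2]))
E
```

```text
time: 12.85
ee_pos: [0.4702, 0.1795, 0.0415]
tcp_rot: [-179.9, 19.4, -150.6]
wrist_force: [6.3, 4.3, 1.6]
opening: 0.0004
grasp_force: 3.5
[-0.02165979 -0.00068863  0.0440319 ] theta 0.5387609123334776
[-0.02265501 -0.00068291  0.04686201] theta 0.5272364528635928
[-0.02365023 -0.00067719  0.04969211] theta 0.5169589222140022
```

```bash
python3 -m handwheel '[{"tx":0.0015,"ty":0,"tz":0,"ax":0,"ay":0,"az":0,"jaw":-1},{"tx":0.0015,"ty":0,"tz":0,"ax":0,"ay":0,"az":0,"jaw":-1},{"tx":0.0015,"ty":0,"tz":0,"ax":0,"ay":0,"az":0,"jaw":-1},{"tx":0.0015,"ty":0,"tz":0,"ax":0,"ay":0,"az":0,"jaw":-1},{"tx":0,"ty":0,"tz":0,"ax":0,"ay":0,"az":0,"jaw":-1},{"tx":0,"ty":0,"tz":0,"ax":0,"ay":0,"az":0,"jaw":-1},{"tx":0,"ty":0,"tz":0,"ax":0,"ay":0,"az":0,"jaw":-1},{"tx":0,"ty":0,"tz":0,"ax":0,"ay":0,"az":0,"jaw":-1},{"tx":0,"ty":0,"tz":0,"ax":0,"ay":0,"az":0,"jaw":-1},{"tx":0,"ty":0,"tz":0,"ax":0,"ay":0,"az":0,"jaw":-1}]'
```

```text
time: 14.1
ee_pos: [0.4655, 0.1768, 0.0397]
tcp_rot: [-179.9, 19.4, -150.6]
wrist_force: [7.5, 3.5, 0.6]
opening: -0.0002
grasp_force: 3.6
```

```bash
python3 -m handwheel '[{"tx":0.0007,"ty":0,"tz":0,"ax":0,"ay":0,"az":0,"jaw":-1},{"tx":0.0007,"ty":0,"tz":0,"ax":0,"ay":0,"az":0,"jaw":-1},{"tx":0.0006,"ty":0,"tz":0,"ax":0,"ay":0,"az":0,"jaw":-1},{"tx":0,"ty":0,"tz":0,"ax":0,"ay":0,"az":0,"jaw":-1},{"tx":0,"ty":0,"tz":0,"ax":0,"ay":0,"az":0,"jaw":-1},{"tx":0,"ty":0,"tz":0,"ax":0,"ay":0,"az":0,"jaw":-1},{"tx":0,"ty":0,"tz":0,"ax":0,"ay":0,"az":0,"jaw":-1},{"tx":0,"ty":0,"tz":0,"ax":0,"ay":0,"az":0,"jaw":-1},{"tx":0,"ty":0,"tz":0,"ax":0,"ay":0,"az":0,"jaw":-1},{"tx":0,"ty":0,"tz":0,"ax":0,"ay":0,"az":0,"jaw":-1}]'
```

```text
time: 15.35
ee_pos: [0.4639, 0.1759, 0.0391]
tcp_rot: [-179.9, 19.4, -150.6]
wrist_force: [8.1, 5.3, 0.6]
opening: -0.0
grasp_force: 3.7
```

Still moving freely at about 9 N, so not at the stop yet. I'll use small steps.

```bash
python3 -m handwheel '[{"tx":0.001,"ty":0,"tz":0,"ax":0,"ay":0,"az":0,"jaw":-1},{"tx":0.001,"ty":0,"tz":0,"ax":0,"ay":0,"az":0,"jaw":-1},{"tx":0,"ty":0,"tz":0,"ax":0,"ay":0,"az":0,"jaw":-1},{"tx":0,"ty":0,"tz":0,"ax":0,"ay":0,"az":0,"jaw":-1},{"tx":0,"ty":0,"tz":0,"ax":0,"ay":0,"az":0,"jaw":-1},{"tx":0,"ty":0,"tz":0,"ax":0,"ay":0,"az":0,"jaw":-1},{"tx":0,"ty":0,"tz":0,"ax":0,"ay":0,"az":0,"jaw":-1},{"tx":0,"ty":0,"tz":0,"ax":0,"ay":0,"az":0,"jaw":-1},{"tx":0,"ty":0,"tz":0,"ax":0,"ay":0,"az":0,"jaw":-1},{"tx":0,"ty":0,"tz":0,"ax":0,"ay":0,"az":0,"jaw":-1}]'
```

```text
time: 16.6
ee_pos: [0.4634, 0.1756, 0.0395]
tcp_rot: [-179.9, 19.6, -150.6]
wrist_force: [11.8, 6.4, 1.5]
opening: 0.0002
grasp_force: 5.9
```

```bash
python3 -m handwheel '[{"tx":0.001,"ty":0,"tz":0,"ax":0,"ay":0,"az":0,"jaw":-1},{"tx":0.001,"ty":0,"tz":0,"ax":0,"ay":0,"az":0,"jaw":-1},{"tx":0,"ty":0,"tz":0,"ax":0,"ay":0,"az":0,"jaw":-1},{"tx":0,"ty":0,"tz":0,"ax":0,"ay":0,"az":0,"jaw":-1},{"tx":0,"ty":0,"tz":0,"ax":0,"ay":0,"az":0,"jaw":-1},{"tx":0,"ty":0,"tz":0,"ax":0,"ay":0,"az":0,"jaw":-1},{"tx":0,"ty":0,"tz":0,"ax":0,"ay":0,"az":0,"jaw":-1},{"tx":0,"ty":0,"tz":0,"ax":0,"ay":0,"az":0,"jaw":-1},{"tx":0,"ty":0,"tz":0,"ax":0,"ay":0,"az":0,"jaw":-1},{"tx":0,"ty":0,"tz":0,"ax":0,"ay":0,"az":0,"jaw":-1}]'; python3 - <<'E'
from h import *
o,r=tool()
for d in (.033,.036,.039):
    q=o['ee_pos']+r.apply([.011,0,-d])
    p=R.from_euler('z',-C[2]).apply(q-[C[0],C[1],0])-[-.078,.0635,.025]
    rr=np.hypot(p[0],p[2]); print(p, 'theta', np.arcsin(.004/rr)-np.arctan2(p[0],p[2]))
E
```

```text
time: 17.85
ee_pos: [0.463, 0.1753, 0.04]
tcp_rot: [-179.9, 19.8, -150.6]
wrist_force: [16.4, 10.3, -0.1]
opening: 0.0002
grasp_force: 8.3
[-0.03016575 -0.0007702   0.04235363] theta 0.695892473129824
[-0.03118023 -0.00076421  0.04517689] theta 0.6770403309091101
[-0.03219471 -0.00075823  0.04800015] theta 0.6600672002734744
```

The bin is at its stop: force rises without motion and the angle estimate is about 0.66. Relieve, withdraw and open partly.

```bash
python3 -m handwheel '[{"tx":-0.004,"ty":0,"tz":0,"ax":0,"ay":0,"az":0,"jaw":-1},{"tx":-0.004,"ty":0,"tz":0,"ax":0,"ay":0,"az":0,"jaw":-1},{"tx":-0.001,"ty":0,"tz":-0.01,"ax":0,"ay":0,"az":0,"jaw":-1},{"tx":0,"ty":0,"tz":-0.02,"ax":0,"ay":0,"az":0,"jaw":-1},{"tx":0,"ty":0,"tz":-0.02,"ax":0,"ay":0,"az":0,"jaw":-1},{"tx":0,"ty":0,"tz":-0.02,"ax":0,"ay":0,"az":0,"jaw":0.2},{"tx":0,"ty":0,"tz":-0.02,"ax":0,"ay":0,"az":0,"jaw":0.2},{"tx":0,"ty":0,"tz":-0.02,"ax":0,"ay":0,"az":0,"jaw":0.2},{"tx":0,"ty":0,"tz":0,"ax":0,"ay":0,"az":0,"jaw":0.2},{"tx":0,"ty":0,"tz":0,"ax":0,"ay":0,"az":0,"jaw":0.2}]'
cat >> h.py <<'E'
def tgt(c,G,tilt,e=.055): # grasp point G in home-bin coords -> TCP world
    a=np.radians(tilt); return bin2w(c,np.array(G)+e*np.array([np.sin(a),0,-np.cos(a)]),0)
E
python3 - <<'E'
from h import *
a=np.radians(40)
G=np.array([.039,.003,.1275]); ax=np.array([-np.sin(a),0,np.cos(a)])
go(C,tgt(C,G+.045*ax,40),40)
c=snap('w3.png')
for th in (.6,.65):
  b=lambda P:proj(c,bin2w(C,P,th))[0].round(0).tolist()
  print(th,'lip',b([0,.059,.075]),b([0,-.059,.075]),'part',b([.092,.055,.054]),b([.092,-.055,.054]))
f=lambda h:proj(c,bin2w(C,[.0875-.656*h,.003,.0716+.755*h],0))[0].round(0).tolist()
print('fig top',f(.085),'hatbase',f(.055),'head',f(.048))
E
```

```text
time: 19.1
ee_pos: [0.4344, 0.1597, 0.142]
tcp_rot: [-179.9, 19.1, -150.6]
wrist_force: [0.0, 0.5, -1.0]
opening: 0.0511
grasp_force: 0.0
t 19.1 shift mm [-82.9   3.5  25.6] turn [ -0.09 -20.95  -0.05] F [ 0.   0.5 -1. ] open 0.0511 g 0.0 q [ 18. -29. -27.  73.   4. -11.]
0.6 lip [410.0, 226.0] [232.0, 226.0] part [396.0, 351.0] [246.0, 351.0]
0.65 lip [410.0, 220.0] [232.0, 220.0] part [398.0, 350.0] [245.0, 349.0]
fig top [326.0, 391.0] hatbase [325.0, 376.0] head [325.0, 373.0]
```

View pics/w3.png

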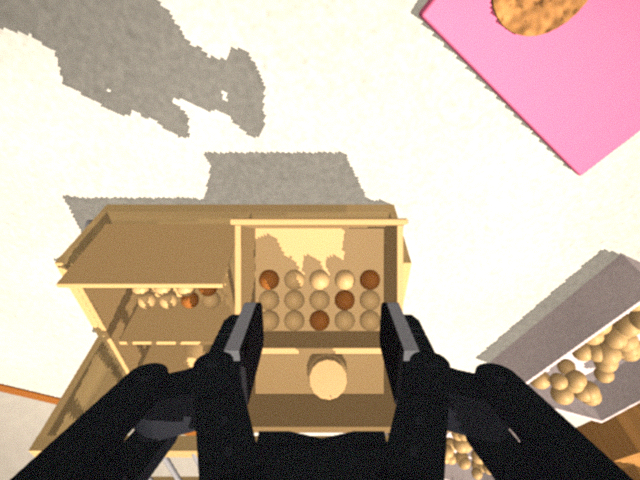

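The bin is fully tipped, with the lip at row 220 matching 0.65 rad. The hat's top disc is centred at about (328,377), 14 px higher than predicted, so the figure leans further forward. I'll fit the lean.

```bash
cat >> h.py <<'E'
def fig(s,y,th=.65):
    "foot centre and axis in home-bin coords; s = foot edge gap to partition"
    ph=np.arctan((s+.003)/.05); F=R.from_euler('y',-th).apply([.096+s+.017*np.cos(ph),y,.004+.017*np.sin(ph)])
    return F,np.array([-np.sin(th+ph),0,np.cos(th+ph)]),np.degrees(th+ph)
E
python3 - <<'E'
from h import *
c=pickle.load(open('pics/w3.png.p','rb'))
for s in (0,.004,.008,.012):
    F,a,d=fig(s,.004); g=lambda h:bin2w(C,F+a*h,0)[0]
    rad=proj(c,bin2w(C,F+a*.085+[0,.012,0],0))[0]
    print(s,d.round(1),F.round(4),'top',proj(c,g(.085))[0].round(0),'edge u',rad.round(0),'head',proj(c,g(.048))[0].round(0))
E
```

```text
0 40.7 [0.0869 0.004  0.0724] top [327. 392.] edge u [347. 392.] head [327. 374.]
0.004 45.2 [0.0892 0.004  0.0758] top [327. 388.] edge u [347. 388.] head [327. 375.]
0.008 49.6 [0.0914 0.004  0.0791] top [327. 384.] edge u [347. 384.] head [327. 375.]
0.012 53.9 [0.0936 0.004  0.0823] top [327. 380.] edge u [347. 380.] head [327. 375.]
```

```bash
python3 - <<'E'
import cv2
im=cv2.imread('pics/w3.png',0); im=cv2.medianBlur(im,3)
for u in (318,328,338): print(u,im[344:412:2,u].tolist())
for v in (362,370,378,386,394): print(v,im[v,300:358:2].tolist())
E
```

```text
318 [94, 97, 140, 169, 165, 104, 110, 109, 102, 160, 215, 217, 217, 216, 216, 217, 218, 219, 217, 218, 221, 218, 219, 220, 221, 220, 173, 98, 97, 94, 95, 96, 96, 94]
328 [96, 99, 141, 165, 164, 122, 104, 98, 195, 217, 217, 216, 217, 217, 218, 218, 220, 220, 219, 220, 221, 221, 223, 222, 221, 220, 223, 219, 120, 94, 96, 96, 98, 95]
338 [97, 98, 199, 233, 233, 130, 100, 109, 109, 119, 204, 216, 217, 219, 217, 217, 219, 219, 220, 220, 219, 221, 221, 221, 222, 222, 169, 93, 93, 93, 98, 97, 96, 96]
362 [162, 162, 165, 163, 111, 104, 112, 110, 109, 160, 201, 212, 216, 217, 217, 217, 217, 214, 187, 119, 122, 122, 117, 143, 163, 167, 163, 164, 164]
370 [166, 166, 167, 149, 121, 127, 209, 219, 217, 216, 216, 217, 218, 217, 217, 217, 217, 217, 218, 219, 219, 216, 186, 158, 159, 163, 165, 162, 164]
378 [164, 164, 162, 164, 156, 212, 220, 218, 219, 219, 220, 219, 217, 217, 220, 218, 219, 221, 220, 219, 221, 221, 220, 198, 166, 164, 162, 162, 163]
386 [160, 161, 161, 161, 164, 190, 219, 219, 218, 218, 219, 221, 221, 218, 221, 222, 220, 220, 219, 221, 222, 222, 219, 169, 162, 163, 162, 160, 162]
394 [108, 105, 105, 106, 113, 110, 106, 129, 193, 220, 221, 221, 220, 221, 220, 218, 221, 222, 222, 222, 172, 102, 102, 108, 104, 104, 105, 103, 102]
```

```bash
python3 - <<'E'
from h import *
F,a,d=fig(.009,.0045); G=F+.074*a; print(F,d,G)
t=np.radians(42); u=np.array([-np.sin(t),0,np.cos(t)])
go(C,tgt(C,G+.045*u,42,.056),42); go(C,tgt(C,G,42,.056),42)
E
```

```text
[0.0919268  0.0045     0.07989133] 50.73798996429932 [0.03463156 0.0045     0.12672353]
t 19.15 shift mm [-79.4   5.   25.4] turn [ -0.09 -22.97  -0.05] F [ 0.3 -0.2  1. ] open 0.0515 g 0.0 q [ 18. -29. -27.  73.   4. -11.]
t 19.15 shift mm [-97.    5.   66.9] turn [ -0.09 -22.97  -0.05] F [ 0.3 -0.2  1. ] open 0.0515 g 0.0 q [ 18. -29. -27.  73.   4. -11.]
```

```bash
python3 -m handwheel '[{"tx":-0.016,"ty":0.001,"tz":0,"ax":0,"ay":0,"az":0,"jaw":0.2},{"tx":-0.016,"ty":0.001,"tz":0,"ax":0,"ay":0,"az":0,"jaw":0.2},{"tx":-0.016,"ty":0.001,"tz":0.005,"ax":0,"ay":0,"az":0,"jaw":0.2},{"tx":-0.016,"ty":0.001,"tz":0.01,"ax":0,"ay":0,"az":0,"jaw":0.2},{"tx":-0.0155,"ty":0.001,"tz":0.0105,"ax":0,"ay":0,"az":0,"jaw":0.2},{"tx":0,"ty":0,"tz":0,"ax":0,"ay":-8,"az":0,"jaw":0.2},{"tx":0,"ty":0,"tz":0,"ax":0,"ay":-8,"az":0,"jaw":0.2},{"tx":0,"ty":0,"tz":0,"ax":0,"ay":-7,"az":0,"jaw":0.2},{"tx":0,"ty":0,"tz":0,"ax":0,"ay":0,"az":0,"jaw":0.2},{"tx":0,"ty":0,"tz":0,"ax":0,"ay":0,"az":0,"jaw":0.2}]'
python3 - <<'E'
from h import *
import cv2
F,a,d=fig(.009,.0045); G=F+.074*a
go(C,tgt(C,G,42,.056),42)
c=snap('w4.png')
g=lambda h:bin2w(C,F+a*h,0)[0]
print('top',proj(c,g(.085)),'edge',proj(c,bin2w(C,F+a*.085+[0,.012,0],0)))
im=cv2.imread('pics/w4.png'); cv2.imwrite('pics/w4c.png',im[200:480,160:480])
E
```

```text
time: 20.4
ee_pos: [0.5055, 0.2052, 0.1459]
tcp_rot: [-179.9, 42.1, -150.6]
wrist_force: [0.1, -1.4, 1.2]
opening: 0.0513
grasp_force: 0.0
t 20.4 shift mm [ 2.4  0.2 46.1] turn [-0.12  0.09 -0.01] F [ 0.1 -1.4  1.2] open 0.0513 g 0.0 q [ 17. -42. -44.  47.   8.  -9.]
top [[320.19550322 296.14966143]] edge [[344.99056742 296.19246373]]
```

View pics/w4c.png

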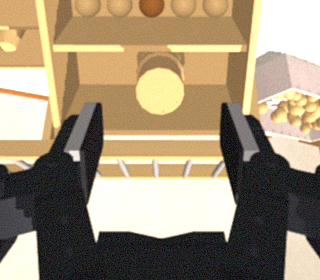

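The hat top is centred at about (320,291) between the pads (predicted (320,296)). Advance 46 mm and grip.

```bash
python3 -m handwheel '[{"tx":0.002,"ty":0,"tz":0.01,"ax":0,"ay":0,"az":0,"jaw":0.2},{"tx":0.002,"ty":0,"tz":0.01,"ax":0,"ay":0,"az":0,"jaw":0.2},{"tx":0,"ty":0,"tz":0.01,"ax":0,"ay":0,"az":0,"jaw":0.2},{"tx":0,"ty":0,"tz":0.01,"ax":0,"ay":0,"az":0,"jaw":0.2},{"tx":0,"ty":0,"tz":0.006,"ax":0,"ay":0,"az":0,"jaw":0.2},{"tx":0,"ty":0,"tz":0,"ax":0,"ay":0,"az":0,"jaw":0.2},{"tx":0,"ty":0,"tz":0,"ax":0,"ay":0,"az":0,"jaw":0.2},{"tx":0,"ty":0,"tz":0,"ax":0,"ay":0,"az":0,"jaw":0},{"tx":0,"ty":0,"tz":0,"ax":0,"ay":0,"az":0,"jaw":-0.2},{"tx":0,"ty":0,"tz":0,"ax":0,"ay":0,"az":0,"jaw":-0.3}]' 40
python3 -m handwheel '[{"tx":0,"ty":0,"tz":0,"ax":0,"ay":0,"az":0,"jaw":-0.4},{"tx":0,"ty":0,"tz":0,"ax":0,"ay":0,"az":0,"jaw":-0.5},{"tx":0,"ty":0,"tz":0,"ax":0,"ay":0,"az":0,"jaw":-0.6},{"tx":0,"ty":0,"tz":0,"ax":0,"ay":0,"az":0,"jaw":-1},{"tx":0,"ty":0,"tz":0,"ax":0,"ay":0,"az":0,"jaw":-1},{"tx":0,"ty":0,"tz":0,"ax":0,"ay":0,"az":0,"jaw":-1},{"tx":0,"ty":0,"tz":0,"ax":0,"ay":0,"az":0,"jaw":-1},{"tx":0,"ty":0,"tz":0,"ax":0,"ay":0,"az":0,"jaw":-1},{"tx":0,"ty":0,"tz":0,"ax":0,"ay":0,"az":0,"jaw":-1},{"tx":0,"ty":0,"tz":0,"ax":0,"ay":0,"az":0,"jaw":-1}]' 40
```

```text
time: 21.7
ee_pos: [0.5293, 0.2186, 0.1081]
tcp_rot: [-179.9, 42.1, -150.6]
wrist_force: [-0.0, 0.4, -0.3]
opening: 0.03
grasp_force: 0.0
time: 22.95
ee_pos: [0.5293, 0.2187, 0.1079]
tcp_rot: [-179.9, 42.1, -150.6]
wrist_force: [-0.3, -1.5, 1.8]
opening: 0.0224
grasp_force: 38.0
```

```bash
python3 -m handwheel '[{"tx":0,"ty":0,"tz":-0.004,"ax":0,"ay":0,"az":0,"jaw":-1},{"tx":0,"ty":0,"tz":-0.007,"ax":0,"ay":0,"az":0,"jaw":-1},{"tx":0,"ty":0,"tz":-0.007,"ax":0,"ay":0,"az":0,"jaw":-1},{"tx":0,"ty":0,"tz":-0.007,"ax":0,"ay":0,"az":0,"jaw":-1},{"tx":0,"ty":0,"tz":-0.007,"ax":0,"ay":0,"az":0,"jaw":-1},{"tx":0,"ty":0,"tz":-0.007,"ax":0,"ay":0,"az":0,"jaw":-1},{"tx":0,"ty":0,"tz":-0.007,"ax":0,"ay":0,"az":0,"jaw":-1},{"tx":0,"ty":0,"tz":-0.006,"ax":0,"ay":0,"az":0,"jaw":-1},{"tx":0,"ty":0,"tz":-0.006,"ax":0,"ay":0,"az":0,"jaw":-1},{"tx":0,"ty":0,"tz":0,"ax":0,"ay":0,"az":0,"jaw":-1}]'; python3 -c "
from h import *
go(C,[0,0,0],40)"
```

```text
time: 24.2
ee_pos: [0.4954, 0.1996, 0.1515]
tcp_rot: [-179.9, 42.1, -150.6]
wrist_force: [0.6, -0.2, -0.4]
opening: 0.0225
grasp_force: 38.0
t 24.2 shift mm [ 494.3   68.9 -243.2] turn [-0.12  2.15 -0.02] F [ 0.6 -0.2 -0.4] open 0.0225 g 38.0 q [ 17. -44. -44.  49.   8.  -9.]
```

```bash
python3 -m handwheel '[{"tx":-0.0067,"ty":0,"tz":-0.0074,"ax":0,"ay":0,"az":0,"jaw":-1},{"tx":-0.0067,"ty":0,"tz":-0.0074,"ax":0,"ay":0,"az":0,"jaw":-1},{"tx":-0.0067,"ty":0,"tz":-0.0074,"ax":0,"ay":8,"az":0,"jaw":-1},{"tx":-0.0067,"ty":0,"tz":-0.01,"ax":0,"ay":8,"az":0,"jaw":-1},{"tx":-0.005,"ty":0,"tz":-0.011,"ax":0,"ay":8,"az":0,"jaw":-1},{"tx":-0.003,"ty":0,"tz":-0.011,"ax":0,"ay":8,"az":0,"jaw":-1},{"tx":0,"ty":0,"tz":-0.014,"ax":0,"ay":8,"az":0,"jaw":-1},{"tx":0,"ty":0,"tz":-0.014,"ax":0,"ay":0,"az":0,"jaw":-1},{"tx":0,"ty":0,"tz":-0.014,"ax":0,"ay":0,"az":0,"jaw":-1},{"tx":0,"ty":0,"tz":-0.014,"ax":0,"ay":0,"az":0,"jaw":-1}]'; python3 -c "
from h import *
go(C,[.4917,-.2781,.20],0)"
```

```text
time: 25.45
ee_pos: [0.4903, 0.197, 0.2746]
tcp_rot: [-179.9, 2.3, -150.7]
wrist_force: [1.1, -0.1, -0.2]
opening: 0.0222
grasp_force: 38.1
t 25.45 shift mm [ 234.4 -414.8   65.7] turn [-0.09  2.34 -0.09] F [ 1.1 -0.1 -0.2] open 0.0222 g 38.1 q [ 22.   2.  16. 102.   0.  -8.]
```

```bash
python3 -m handwheel '[{"tx":0.01,"ty":-0.018,"tz":0,"ax":0,"ay":2,"az":0,"jaw":-1},{"tx":0.0165,"ty":-0.029,"tz":0,"ax":0,"ay":3,"az":0,"jaw":-1},{"tx":0.0165,"ty":-0.029,"tz":0,"ax":0,"ay":3,"az":0,"jaw":-1},{"tx":0.0165,"ty":-0.029,"tz":0,"ax":0,"ay":3,"az":0,"jaw":-1},{"tx":0.0165,"ty":-0.029,"tz":0,"ax":0,"ay":0,"az":0,"jaw":-1},{"tx":0.0165,"ty":-0.029,"tz":0,"ax":0,"ay":0,"az":0,"jaw":-1},{"tx":0.0165,"ty":-0.029,"tz":0,"ax":0,"ay":0,"az":0,"jaw":-1},{"tx":0.0165,"ty":-0.029,"tz":0,"ax":0,"ay":0,"az":0,"jaw":-1},{"tx":0.0165,"ty":-0.029,"tz":0,"ax":0,"ay":0,"az":0,"jaw":-1},{"tx":0.0165,"ty":-0.029,"tz":0,"ax":0,"ay":0,"az":0,"jaw":-1}]'; python3 -c "
from h import *
go(C,[.4917,-.2781,.20],0)"
```

```text
time: 26.7
ee_pos: [0.4894, -0.1248, 0.2905]
tcp_rot: [-179.9, -8.9, -150.7]
wrist_force: [0.1, -0.5, -1.0]
opening: 0.0227
grasp_force: 38.1
t 26.7 shift mm [  58.2 -134.7  100.9] turn [-0.07 -8.89 -0.13] F [ 0.1 -0.5 -1. ] open 0.0227 g 38.1 q [-11.  10.  26. 113.  -6. -40.]
```

```bash
python3 -m handwheel '[{"tx":0.008,"ty":-0.019,"tz":0.01,"ax":0,"ay":0,"az":0,"jaw":-1},{"tx":0.009,"ty":-0.02,"tz":0.015,"ax":0,"ay":0,"az":0,"jaw":-1},{"tx":0.009,"ty":-0.02,"tz":0.015,"ax":0,"ay":0,"az":0,"jaw":-1},{"tx":0.009,"ty":-0.02,"tz":0.015,"ax":0,"ay":0,"az":0,"jaw":-1},{"tx":0.009,"ty":-0.02,"tz":0.015,"ax":0,"ay":0,"az":0,"jaw":-1},{"tx":0.008,"ty":-0.02,"tz":0.015,"ax":0,"ay":0,"az":0,"jaw":-1},{"tx":0.006,"ty":-0.0157,"tz":0.015,"ax":0,"ay":0,"az":0,"jaw":-1},{"tx":0,"ty":0,"tz":0,"ax":0,"ay":0,"az":0,"jaw":-1},{"tx":0,"ty":0,"tz":0,"ax":0,"ay":0,"az":0,"jaw":-1},{"tx":0,"ty":0,"tz":0,"ax":0,"ay":0,"az":0,"jaw":-1}]'; python3 - <<'E'
from h import *
from workcell import optics
import cv2
go(C,[.4917,-.2781,.08],0)
o,r=tool();T=o['ee_pos'];out=[]
for n,c in (("scene",SC),("side",SI)):
    im=optics.camera(n)["color"][:,:,::-1].copy(); cv2.imwrite(f'pics/{n}5.png',im)
    p=proj(c,T)[0]; x,y=int(p[0])-32,int(p[1])-45
    k=cv2.convertScaleAbs(cv2.resize(im[y:y+90,x:x+65],None,fx=6,fy=6,interpolation=cv2.INTER_CUBIC),alpha=1.8); print(n,x,y,p)
    out.append(k)
cv2.imwrite('pics/held.png',np.hstack(out)); print(out[0].shape)
E
```

```text
time: 27.95
ee_pos: [0.4935, -0.2755, 0.2008]
tcp_rot: [-179.9, -8.9, -150.6]
wrist_force: [0.3, 0.4, -0.5]
opening: 0.0221
grasp_force: 38.1
t 27.95 shift mm [-15.8  -1.1 119.8] turn [-0.1  -8.86 -0.04] F [ 0.3  0.4 -0.5] open 0.0221 g 38.1 q [-25.  13.  19. 101.  -7. -54.]
scene 206 157 [238.06175312 202.10148808]
side 302 118 [334.19099339 163.0229507 ]
(540, 390, 3)
```

View pics/held.png

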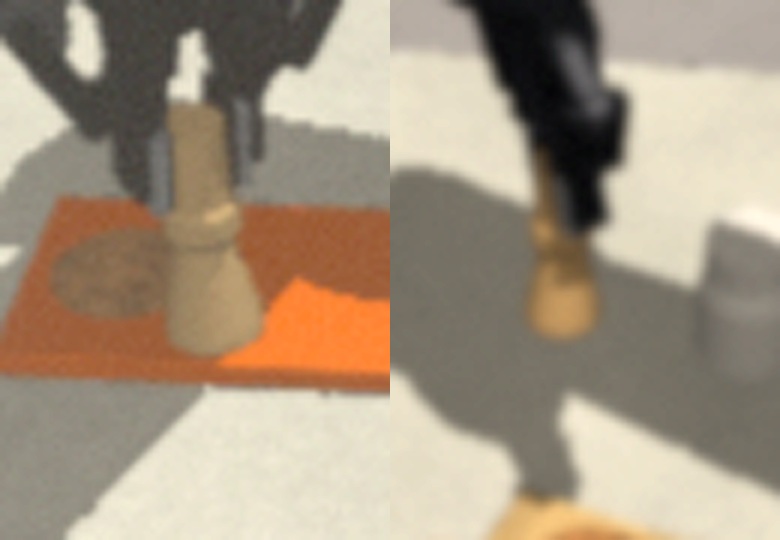

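The figure is held nearly upright between the pads. In the scene crop the hat's midline is at (197,150), the head at (202,225) and the foot at (213,325). In the side crop the foot is at (563,314). Next: fit its pose.

```bash
python3 - <<'E'
from h import *
o,r=tool(); T=o['ee_pos']
sc=lambda u,v:np.array([206+u/6,157+v/6]); si=lambda u,v:np.array([302+(u-390)/6,118+v/6])
def pts(p):
    a=np.array([np.sin(p[3]),np.sin(p[4]),1]); a/=np.linalg.norm(a); return p[:3],a
def edge(c,P,rad,side): # silhouette edge u
    K,E=c; x=E[:3,0]; return proj(c,P+side*rad*x)[0]
def f(p):
    F,a=pts(p); q=[]
    q+=list(proj(SC,F)[0]-sc(213,325))
    for h,u in((.070,197),(.0475,202)): q.append(proj(SC,F+a*h)[0][0]-sc(u,0)[0])
    q.append(proj(SC,F+a*.085)[0][1]-sc(0,123)[1])
    q+=list(proj(SI,F)[0]-si(563,314))
    q.append(edge(SI,F+a*.0475,.014,-1)[0]-si(534,0)[0])
    q.append(edge(SI,F+a*.072,.012,-1)[0]-si(533,0)[0])
    return np.array(q)
s=least_squares(f,[*T,0,0]); F,a=pts(s.x)
print('foot',F,'tilt xy deg',np.degrees(s.x[3:]),f(s.x).round(1))
print('foot in tool mm',r.inv().apply(F-T)*1e3,'axis in tool',r.inv().apply(a))
# disc again from w/ side image
import cv2
for n,c in(('scene',SC),('side',SI)): print(n,proj(c,[.4917,-.2781,.015]))
cz=R.from_euler('z',-C[2]).apply(a); print('axis in cab',np.degrees(cz))
E
```

```text
foot [ 0.50067571 -0.26987747  0.18130279] tilt xy deg [0.67512645 1.28443241] [ 0.2  0.4 -0.1  0.1 -0.2  0.5 -0.4 -0.5  0.2]
foot in tool mm [-11.91973287   1.48229874  17.7574889 ] axis in tool [ 0.13306008  0.01204962 -0.99103472]
scene [[246.02427084 269.16575131]]
side [[335.28070749 212.76938073]]
axis in cab [ 1.21854891  0.7868     57.27741644]
```

```bash
python3 - <<'E'
from h import *
import cv2
o,r=tool()
print('delta tool mm',r.inv().apply(np.array([.4917,-.2781,.015])-[.5007,-.2699,.1813])*1e3, 'up1mm',r.inv().apply([0,0,1]))
for n,c in (('scene0',SC),('side5',SI)):
    im=cv2.imread(f'pics/{n}.png'); u,v=proj(c,[.4917,-.2781,.015])[0].astype(int)
    w=cv2.GaussianBlur(im,(3,3),0)[v-22:v+22,u-25:u+25]; lab=cv2.cvtColor(w,cv2.COLOR_BGR2HSV).astype(int)
    print(n,lab[22,25],lab[22,::5].tolist())
    hc=lab[22,25]; m=((abs(lab[...,0]-hc[0])<=3)&(w[...,2].astype(int)<w[22,25,2]+15)&(lab[...,1]>hc[1]-15)).astype(np.uint8)
    m=cv2.morphologyEx(m,cv2.MORPH_OPEN,np.ones((3,3),np.uint8)); k,L,S,G=cv2.connectedComponentsWithStats(m); j=L[22,25]
    print(S[j]+[u-25,v-22,0,0,0],G[j]+[u-25,v-22], ray(c,G[j]+[u-25,v-22],.015))
E
```

```text
delta tool mm [-13.90549929  -2.44708645 166.14625743] up1mm [ 0.15411036 -0.00169746 -0.98805218]
scene0 [ 15 107  76] [[23, 29, 79], [21, 54, 80], [18, 94, 79], [15, 108, 73], [15, 106, 72], [15, 107, 76], [16, 101, 68], [15, 106, 72], [19, 92, 80], [20, 90, 82]]
[231 259  30  21 464] [245.73922414 269.19396552] [ 0.49169603 -0.27871978  0.015     ]
side5 [ 14 159 119] [[17, 128, 133], [18, 107, 122], [18, 126, 130], [15, 143, 112], [14, 158, 105], [14, 159, 119], [14, 158, 113], [15, 144, 117], [18, 124, 140], [18, 124, 142]]
[326 207  19  14 197] [335.78172589 212.98477157] [ 0.49013973 -0.27723437  0.015     ]
```

```bash
python3 -m handwheel '[{"tx":0,"ty":-0.0012,"tz":0.01,"ax":0,"ay":-1,"az":0,"jaw":-1},{"tx":0,"ty":-0.0012,"tz":0.02,"ax":0,"ay":0,"az":0,"jaw":-1},{"tx":-0.002,"ty":0,"tz":0.022,"ax":0,"ay":0,"az":0,"jaw":-1},{"tx":-0.002,"ty":0,"tz":0.022,"ax":0,"ay":0,"az":0,"jaw":-1},{"tx":-0.002,"ty":0,"tz":0.022,"ax":0,"ay":0,"az":0,"jaw":-1},{"tx":-0.002,"ty":0,"tz":0.022,"ax":0,"ay":0,"az":0,"jaw":-1},{"tx":-0.002,"ty":0,"tz":0.02,"ax":0,"ay":0,"az":0,"jaw":-1},{"tx":-0.002,"ty":0,"tz":0.01,"ax":0,"ay":0,"az":0,"jaw":-1},{"tx":0,"ty":0,"tz":0.004,"ax":0,"ay":0,"az":0,"jaw":-1},{"tx":0,"ty":0,"tz":0,"ax":0,"ay":0,"az":0,"jaw":-1}]'; python3 - <<'E'
from h import *
o,r=tool(); F=o['ee_pos']+r.apply([-.0119,.0015,.0178]); print('foot est',F,'to go tool',r.inv().apply(np.array([.491,-.278,.015])-F)*1e3)
E
```

```text
time: 29.3
ee_pos: [0.4866, -0.2828, 0.0483]
tcp_rot: [-179.9, -7.9, -150.7]
wrist_force: [0.0, 0.1, -0.5]
opening: 0.0223
grasp_force: 38.1
foot est [ 0.49404892 -0.27696111  0.02905164] to go tool [ 1.21210724  0.60977803 14.35210327]
```

```bash
python3 -m handwheel '[{"tx":0.0006,"ty":0.0003,"tz":0.003,"ax":0,"ay":0,"az":0,"jaw":-1},{"tx":0.0006,"ty":0.0003,"tz":0.003,"ax":0,"ay":0,"az":0,"jaw":-1},{"tx":0,"ty":0,"tz":0.002,"ax":0,"ay":0,"az":0,"jaw":-1},{"tx":0,"ty":0,"tz":0.001,"ax":0,"ay":0,"az":0,"jaw":-1},{"tx":0,"ty":0,"tz":0.001,"ax":0,"ay":0,"az":0,"jaw":-1},{"tx":0,"ty":0,"tz":0.001,"ax":0,"ay":0,"az":0,"jaw":-1},{"tx":0,"ty":0,"tz":0,"ax":0,"ay":0,"az":0,"jaw":-1},{"tx":0,"ty":0,"tz":0,"ax":0,"ay":0,"az":0,"jaw":-1},{"tx":0,"ty":0,"tz":0,"ax":0,"ay":0,"az":0,"jaw":-1},{"tx":0,"ty":0,"tz":0,"ax":0,"ay":0,"az":0,"jaw":-1}]'
```

```text
time: 30.55
ee_pos: [0.4838, -0.2836, 0.0373]
tcp_rot: [-179.9, -7.9, -150.7]
wrist_force: [0.4, 1.1, -0.4]
opening: 0.022
grasp_force: 38.1
```

```bash
python3 -m handwheel '[{"tx":0,"ty":0,"tz":0.001,"ax":0,"ay":0,"az":0,"jaw":-1},{"tx":0,"ty":0,"tz":0.0005,"ax":0,"ay":0,"az":0,"jaw":-1},{"tx":0,"ty":0,"tz":0.0005,"ax":0,"ay":0,"az":0,"jaw":-1},{"tx":0,"ty":0,"tz":0,"ax":0,"ay":0,"az":0,"jaw":-1},{"tx":0,"ty":0,"tz":0,"ax":0,"ay":0,"az":0,"jaw":-1},{"tx":0,"ty":0,"tz":0,"ax":0,"ay":0,"az":0,"jaw":-1},{"tx":0,"ty":0,"tz":0,"ax":0,"ay":0,"az":0,"jaw":-1},{"tx":0,"ty":0,"tz":0,"ax":0,"ay":0,"az":0,"jaw":-1},{"tx":0,"ty":0,"tz":0,"ax":0,"ay":0,"az":0,"jaw":-1},{"tx":0,"ty":0,"tz":0,"ax":0,"ay":0,"az":0,"jaw":-1}]'
```

```text
time: 31.8
ee_pos: [0.4836, -0.2837, 0.0352]
tcp_rot: [-179.9, -7.9, -150.7]
wrist_force: [-0.6, -0.5, -0.6]
opening: 0.0225
grasp_force: 38.1
```

```bash
python3 -m handwheel '[{"tx":0,"ty":0,"tz":0.0005,"ax":0,"ay":0,"az":0,"jaw":-1},{"tx":0,"ty":0,"tz":0.0005,"ax":0,"ay":0,"az":0,"jaw":-1},{"tx":0,"ty":0,"tz":0.0005,"ax":0,"ay":0,"az":0,"jaw":-1},{"tx":0,"ty":0,"tz":0,"ax":0,"ay":0,"az":0,"jaw":-1},{"tx":0,"ty":0,"tz":0,"ax":0,"ay":0,"az":0,"jaw":-1},{"tx":0,"ty":0,"tz":0,"ax":0,"ay":0,"az":0,"jaw":-1},{"tx":0,"ty":0,"tz":0,"ax":0,"ay":0,"az":0,"jaw":-1},{"tx":0,"ty":0,"tz":0,"ax":0,"ay":0,"az":0,"jaw":-1},{"tx":0,"ty":0,"tz":0,"ax":0,"ay":0,"az":0,"jaw":-1},{"tx":0,"ty":0,"tz":0,"ax":0,"ay":0,"az":0,"jaw":-1}]'
```

```text
time: 33.05
ee_pos: [0.4837, -0.2838, 0.0345]
tcp_rot: [-179.9, -7.9, -150.7]
wrist_force: [-0.6, 2.0, 4.7]
opening: 0.0223
grasp_force: 38.9
```

```bash
python3 -m handwheel '[{"tx":0,"ty":0,"tz":0.0005,"ax":0,"ay":0,"az":0,"jaw":-1},{"tx":0,"ty":0,"tz":0.0005,"ax":0,"ay":0,"az":0,"jaw":-1},{"tx":0,"ty":0,"tz":0,"ax":0,"ay":0,"az":0,"jaw":-1},{"tx":0,"ty":0,"tz":0,"ax":0,"ay":0,"az":0,"jaw":-1},{"tx":0,"ty":0,"tz":0,"ax":0,"ay":0,"az":0,"jaw":-1},{"tx":0,"ty":0,"tz":0,"ax":0,"ay":0,"az":0,"jaw":-1},{"tx":0,"ty":0,"tz":0,"ax":0,"ay":0,"az":0,"jaw":-1},{"tx":0,"ty":0,"tz":0,"ax":0,"ay":0,"az":0,"jaw":-1},{"tx":0,"ty":0,"tz":0,"ax":0,"ay":0,"az":0,"jaw":-1},{"tx":0,"ty":0,"tz":0,"ax":0,"ay":0,"az":0,"jaw":-1}]'
```

```text
time: 34.3
ee_pos: [0.4839, -0.2839, 0.0344]
tcp_rot: [-179.9, -7.8, -150.7]
wrist_force: [-0.9, 3.2, 11.5]
opening: 0.0225
grasp_force: 39.7
```

The foot has landed on the disc. Relieve the press and open slowly.

```bash
python3 -m handwheel '[{"tx":0,"ty":0,"tz":-0.0006,"ax":0,"ay":0,"az":0,"jaw":-1},{"tx":0,"ty":0,"tz":-0.0004,"ax":0,"ay":0,"az":0,"jaw":-1},{"tx":0,"ty":0,"tz":0,"ax":0,"ay":0,"az":0,"jaw":-0.46},{"tx":0,"ty":0,"tz":0,"ax":0,"ay":0,"az":0,"jaw":-0.44},{"tx":0,"ty":0,"tz":0,"ax":0,"ay":0,"az":0,"jaw":-0.4},{"tx":0,"ty":0,"tz":0,"ax":0,"ay":0,"az":0,"jaw":-0.35},{"tx":0,"ty":0,"tz":0,"ax":0,"ay":0,"az":0,"jaw":-0.25},{"tx":0,"ty":0,"tz":0,"ax":0,"ay":0,"az":0,"jaw":-0.1},{"tx":0,"ty":0,"tz":0,"ax":0,"ay":0,"az":0,"jaw":0.1},{"tx":0,"ty":0,"tz":0,"ax":0,"ay":0,"az":0,"jaw":0.1}]' 20
python3 - <<'E'
from h import *
print('up in tool',tool()[1].inv().apply([0,0,1]))
E
```

```text
time: 35.55
ee_pos: [0.4834, -0.2838, 0.0338]
tcp_rot: [-179.9, -7.9, -150.7]
wrist_force: [1.2, -0.4, 0.7]
opening: 0.0472
grasp_force: 0.0
up in tool [ 0.1373772  -0.00108915 -0.99051821]
```

```bash
python3 -m handwheel '[{"tx":0.001,"ty":0,"tz":-0.007,"ax":0,"ay":0,"az":0,"jaw":0.1},{"tx":0.0017,"ty":0,"tz":-0.012,"ax":0,"ay":0,"az":0,"jaw":0.1},{"tx":0.0017,"ty":0,"tz":-0.012,"ax":0,"ay":0,"az":0,"jaw":0.1},{"tx":0.0017,"ty":0,"tz":-0.012,"ax":0,"ay":0,"az":0,"jaw":0.1},{"tx":0.0028,"ty":0,"tz":-0.02,"ax":0,"ay":0,"az":0,"jaw":0.1},{"tx":0.0028,"ty":0,"tz":-0.02,"ax":0,"ay":0,"az":0,"jaw":0.1},{"tx":0.0028,"ty":0,"tz":-0.02,"ax":0,"ay":0,"az":0,"jaw":0.1},{"tx":0.0028,"ty":0,"tz":-0.02,"ax":0,"ay":0,"az":0,"jaw":-1},{"tx":0.0028,"ty":0,"tz":-0.02,"ax":0,"ay":0,"az":0,"jaw":-1},{"tx":0,"ty":0,"tz":0,"ax":0,"ay":-8,"az":0,"jaw":-1}]'
python3 - <<'E'
from h import *
from workcell import optics
import cv2
# check standing figure: mask wood vs before-lift images by differencing with scene0
im=optics.camera('scene')['color'][:,:,::-1].copy(); cv2.imwrite('pics/scene6.png',im)
b=cv2.imread('pics/scene0.png'); d=cv2.absdiff(im,b).max(2)
for P in ([.4917,-.2781,.015],[.4917,-.2781,.1]): print('expect',proj(SC,P)[0])
u,v=246,245
m=(d>18).astype(np.uint8)
for v in range(210,282,4): print(v,''.join('#' if x else '.' for x in m[v,220:275]))
# lip after: targets for closing; outside front wall
for P in ([-.10,0,.16],[-.085,0,.06],[-.015,0,.06]):
    go(C,bin2w(C,P,0)+R.from_euler('xyz',[180,0,0],degrees=True).apply([[0,0,.036]]),0)
E
```

```text
time: 36.8
ee_pos: [0.4851, -0.2832, 0.1793]
tcp_rot: [-179.9, 0.3, -150.5]
wrist_force: [-0.8, -0.3, 0.1]
opening: 0.0002
grasp_force: 0.0
expect [246.02427084 269.16575131]
expect [242.02085435 239.72079067]
210 #########...........###################################
214 ########.......########################################
218 .........................####.#########################
222 ######...###############################.#.............
226 ####.##################################################
230 ....###################################################
234 ...####################################################
238 ..#####################################################
242 .##########################.###########################
246 .#################..........###########################
250 .#################...........#########################.
254 ##################.....#####..#######################..
258 ####################..........########################.
262 ####################..###############################..
266 ###################..##.############################...
270 ###########..........#.#.##########################....
274 ####................#############################......
278 ###################.#########.###################......
t 36.85 shift mm [-115.9  411.4   31.2] turn [-0.2   0.7  -0.04] F [ 2.6 -4.7  3.2] open -0.0 g 0.0 q [-31.   6.   9.  93.   1. -60.]
t 36.85 shift mm [-129.7  411.8  131.4] turn [-0.2   0.7  -0.04] F [ 2.6 -4.7  3.2] open -0.0 g 0.0 q [-31.   6.   9.  93.   1. -60.]
t 36.85 shift mm [-199.7  411.8  132.3] turn [-0.2   0.7  -0.04] F [ 2.6 -4.7  3.2] open -0.0 g 0.0 q [-31.   6.   9.  93.   1. -60.]
```

```bash
python3 -m handwheel '[{"tx":-0.0116,"ty":0.041,"tz":0,"ax":0,"ay":0,"az":0,"jaw":-1},{"tx":-0.0116,"ty":0.041,"tz":0,"ax":0,"ay":0,"az":0,"jaw":-1},{"tx":-0.0116,"ty":0.041,"tz":0,"ax":0,"ay":0,"az":0,"jaw":-1},{"tx":-0.0116,"ty":0.041,"tz":0,"ax":0,"ay":0,"az":0,"jaw":-1},{"tx":-0.0116,"ty":0.041,"tz":0,"ax":0,"ay":0,"az":0,"jaw":-1},{"tx":-0.0116,"ty":0.041,"tz":0,"ax":0,"ay":0,"az":0,"jaw":-1},{"tx":-0.0116,"ty":0.041,"tz":0,"ax":0,"ay":0,"az":0,"jaw":-1},{"tx":-0.0116,"ty":0.041,"tz":0,"ax":0,"ay":0,"az":0,"jaw":-1},{"tx":-0.0116,"ty":0.041,"tz":0,"ax":0,"ay":0,"az":0,"jaw":-1},{"tx":-0.0116,"ty":0.042,"tz":0,"ax":0,"ay":0,"az":0,"jaw":-1}]'
python3 - <<'E'
from h import *
for P in ([-.095,0,.045],[-.049,0,.045],[-.011,0,.045]):
    go(C,bin2w(C,P,0)-[0,0,.036],0)
E
```

```text
time: 38.1
ee_pos: [0.3824, 0.1324, 0.1787]
tcp_rot: [-179.9, 0.1, -150.7]
wrist_force: [0.1, -0.8, 0.3]
opening: -0.0003
grasp_force: 0.0
t 38.1 shift mm [ -4.6  -1.2 144.8] turn [-0.11  0.14 -0.11] F [ 0.1 -0.8  0.3] open -0.0003 g 0.0 q [ 19. -15. -10.  95.  -0. -10.]
t 38.1 shift mm [-50.6  -1.1 144.9] turn [-0.11  0.14 -0.11] F [ 0.1 -0.8  0.3] open -0.0003 g 0.0 q [ 19. -15. -10.  95.  -0. -10.]
t 38.1 shift mm [-88.6  -1.  145. ] turn [-0.11  0.14 -0.11] F [ 0.1 -0.8  0.3] open -0.0003 g 0.0 q [ 19. -15. -10.  95.  -0. -10.]
```

```bash
python3 -m handwheel '[{"tx":0,"ty":0,"tz":0.02,"ax":0,"ay":0,"az":0,"jaw":-1},{"tx":0,"ty":0,"tz":0.02,"ax":0,"ay":0,"az":0,"jaw":-1},{"tx":0,"ty":0,"tz":0.02,"ax":0,"ay":0,"az":0,"jaw":-1},{"tx":0,"ty":0,"tz":0.02,"ax":0,"ay":0,"az":0,"jaw":-1},{"tx":0,"ty":0,"tz":0.02,"ax":0,"ay":0,"az":0,"jaw":-1},{"tx":0,"ty":0,"tz":0.02,"ax":0,"ay":0,"az":0,"jaw":-1},{"tx":0,"ty":0,"tz":0.015,"ax":0,"ay":0,"az":0,"jaw":-1},{"tx":0,"ty":0,"tz":0.009,"ax":0,"ay":0,"az":0,"jaw":-1},{"tx":-0.01,"ty":0,"tz":0,"ax":0,"ay":0,"az":0,"jaw":-1},{"tx":-0.01,"ty":0,"tz":0,"ax":0,"ay":0,"az":0,"jaw":-1}]'
python3 -m handwheel '[{"tx":-0.005,"ty":0,"tz":0,"ax":0,"ay":0,"az":0,"jaw":-1},{"tx":-0.005,"ty":0,"tz":0,"ax":0,"ay":0,"az":0,"jaw":-1},{"tx":-0.004,"ty":0,"tz":0,"ax":0,"ay":0,"az":0,"jaw":-1},{"tx":-0.004,"ty":0,"tz":0,"ax":0,"ay":0,"az":0,"jaw":-1},{"tx":-0.004,"ty":0,"tz":0,"ax":0,"ay":0,"az":0,"jaw":-1},{"tx":-0.004,"ty":0,"tz":0,"ax":0,"ay":0,"az":0,"jaw":-1},{"tx":-0.004,"ty":0,"tz":0,"ax":0,"ay":0,"az":0,"jaw":-1},{"tx":-0.004,"ty":0,"tz":0,"ax":0,"ay":0,"az":0,"jaw":-1},{"tx":-0.004,"ty":0,"tz":0,"ax":0,"ay":0,"az":0,"jaw":-1},{"tx":-0.004,"ty":0,"tz":0,"ax":0,"ay":0,"az":0,"jaw":-1}]'
```

```text
time: 39.35
ee_pos: [0.4018, 0.1417, 0.0347]
tcp_rot: [-179.9, 0.2, -150.7]
wrist_force: [-0.5, 1.4, -0.8]
opening: -0.0002
grasp_force: 0.0
time: 40.6
ee_pos: [0.4366, 0.1614, 0.0341]
tcp_rot: [-179.9, 0.0, -150.7]
wrist_force: [-4.2, -2.8, 4.3]
opening: 0.0002
grasp_force: 2.7
```

Contact. About 24 mm remains; push on.

```bash
python3 -m handwheel '[{"tx":-0.003,"ty":0,"tz":0,"ax":0,"ay":0,"az":0,"jaw":-1},{"tx":-0.003,"ty":0,"tz":0,"ax":0,"ay":0,"az":0,"jaw":-1},{"tx":-0.003,"ty":0,"tz":0,"ax":0,"ay":0,"az":0,"jaw":-1},{"tx":-0.003,"ty":0,"tz":0,"ax":0,"ay":0,"az":0,"jaw":-1},{"tx":-0.003,"ty":0,"tz":0,"ax":0,"ay":0,"az":0,"jaw":-1},{"tx":-0.002,"ty":0,"tz":0,"ax":0,"ay":0,"az":0,"jaw":-1},{"tx":-0.001,"ty":0,"tz":0,"ax":0,"ay":0,"az":0,"jaw":-1},{"tx":-0.001,"ty":0,"tz":0,"ax":0,"ay":0,"az":0,"jaw":-1},{"tx":-0.001,"ty":0,"tz":0,"ax":0,"ay":0,"az":0,"jaw":-1},{"tx":0,"ty":0,"tz":0,"ax":0,"ay":0,"az":0,"jaw":-1}]'; python3 - <<'E'
from h import *
for P in ([-.011,0,.045],): go(C,bin2w(C,P,0)-[0,0,.036],0)
E
```

```text
time: 41.85
ee_pos: [0.4548, 0.1716, 0.0341]
tcp_rot: [-179.9, 0.1, -150.7]
wrist_force: [-0.8, -0.8, 0.9]
opening: -0.0002
grasp_force: 1.0
t 41.85 shift mm [-6.7  0.   0.1] turn [-0.06  0.12 -0.08] F [-0.8 -0.8  0.9] open -0.0002 g 1.0 q [ 21.  -4. -17.  77.  -0.  -9.]
```

```bash
python3 -m handwheel '[{"tx":-0.001,"ty":0,"tz":0,"ax":0,"ay":0,"az":0,"jaw":-1},{"tx":-0.001,"ty":0,"tz":0,"ax":0,"ay":0,"az":0,"jaw":-1},{"tx":-0.001,"ty":0,"tz":0,"ax":0,"ay":0,"az":0,"jaw":-1},{"tx":-0.001,"ty":0,"tz":0,"ax":0,"ay":0,"az":0,"jaw":-1},{"tx":-0.001,"ty":0,"tz":0,"ax":0,"ay":0,"az":0,"jaw":-1},{"tx":-0.001,"ty":0,"tz":0,"ax":0,"ay":0,"az":0,"jaw":-1},{"tx":0,"ty":0,"tz":0,"ax":0,"ay":0,"az":0,"jaw":-1},{"tx":0,"ty":0,"tz":0,"ax":0,"ay":0,"az":0,"jaw":-1},{"tx":0,"ty":0,"tz":0,"ax":0,"ay":0,"az":0,"jaw":-1},{"tx":0,"ty":0,"tz":0,"ax":0,"ay":0,"az":0,"jaw":-1}]'; python3 -m handwheel '[{"tx":-0.0007,"ty":0,"tz":0,"ax":0,"ay":0,"az":0,"jaw":-1},{"tx":-0.0007,"ty":0,"tz":0,"ax":0,"ay":0,"az":0,"jaw":-1},{"tx":-0.0006,"ty":0,"tz":0,"ax":0,"ay":0,"az":0,"jaw":-1},{"tx":0,"ty":0,"tz":0,"ax":0,"ay":0,"az":0,"jaw":-1},{"tx":0,"ty":0,"tz":0,"ax":0,"ay":0,"az":0,"jaw":-1},{"tx":0,"ty":0,"tz":0,"ax":0,"ay":0,"az":0,"jaw":-1},{"tx":0,"ty":0,"tz":0,"ax":0,"ay":0,"az":0,"jaw":-1},{"tx":0,"ty":0,"tz":0,"ax":0,"ay":0,"az":0,"jaw":-1},{"tx":0,"ty":0,"tz":0,"ax":0,"ay":0,"az":0,"jaw":-1},{"tx":0,"ty":0,"tz":0,"ax":0,"ay":0,"az":0,"jaw":-1}]'
```

```text
time: 43.1
ee_pos: [0.46, 0.1745, 0.0341]
tcp_rot: [-179.9, 0.1, -150.7]
wrist_force: [-0.7, -0.9, 0.3]
opening: 0.0005
grasp_force: 0.1
time: 44.35
ee_pos: [0.4609, 0.175, 0.0341]
tcp_rot: [-179.9, 0.0, -150.7]
wrist_force: [-6.2, -3.5, 4.5]
opening: 0.0003
grasp_force: 3.3
```

```bash
python3 -m handwheel '[{"tx":-0.001,"ty":0,"tz":0,"ax":0,"ay":0,"az":0,"jaw":-1},{"tx":-0.001,"ty":0,"tz":0,"ax":0,"ay":0,"az":0,"jaw":-1},{"tx":-0.0005,"ty":0,"tz":0,"ax":0,"ay":0,"az":0,"jaw":-1},{"tx":0,"ty":0,"tz":0,"ax":0,"ay":0,"az":0,"jaw":-1},{"tx":0,"ty":0,"tz":0,"ax":0,"ay":0,"az":0,"jaw":-1},{"tx":0,"ty":0,"tz":0,"ax":0,"ay":0,"az":0,"jaw":-1},{"tx":0,"ty":0,"tz":0,"ax":0,"ay":0,"az":0,"jaw":-1},{"tx":0,"ty":0,"tz":0,"ax":0,"ay":0,"az":0,"jaw":-1},{"tx":0,"ty":0,"tz":0,"ax":0,"ay":0,"az":0,"jaw":-1},{"tx":0,"ty":0,"tz":0,"ax":0,"ay":0,"az":0,"jaw":-1}]'
```

```text
time: 45.6
ee_pos: [0.4608, 0.175, 0.0341]
tcp_rot: [-179.9, -0.3, -150.7]
wrist_force: [-18.9, -11.3, 12.7]
opening: 0.0002
grasp_force: 10.7
```

The bin is at its home stop: 22 N and no further motion. Withdraw and verify.

```bash
python3 -m handwheel '[{"tx":0.005,"ty":0,"tz":0,"ax":0,"ay":0,"az":0,"jaw":-1},{"tx":0.01,"ty":0,"tz":0,"ax":0,"ay":0,"az":0,"jaw":-1},{"tx":0.015,"ty":0,"tz":0,"ax":0,"ay":0,"az":0,"jaw":-1},{"tx":0.02,"ty":0,"tz":-0.01,"ax":0,"ay":0,"az":0,"jaw":-1},{"tx":0.01,"ty":0,"tz":-0.02,"ax":0,"ay":0,"az":0,"jaw":-1},{"tx":0,"ty":0,"tz":-0.02,"ax":0,"ay":0,"az":0,"jaw":-1},{"tx":0,"ty":0,"tz":-0.02,"ax":0,"ay":0,"az":0,"jaw":-1},{"tx":0,"ty":0,"tz":-0.02,"ax":0,"ay":0,"az":0,"jaw":-1},{"tx":0,"ty":0,"tz":0,"ax":0,"ay":0,"az":0,"jaw":-1},{"tx":0,"ty":0,"tz":0,"ax":0,"ay":0,"az":0,"jaw":-1}]'
python3 - <<'E'
from h import *
from workcell import optics
import cv2
c=snap('w7.png'); im=cv2.imread('pics/w7.png',0)
# lip of both bins: strongest horizontal edge near predicted row, expected same offset for both
for name,y0 in (('left',.0635),('right',-.0635)):
    P=[proj(c,bin2w(C,[0,y,.075],th,y0))[0] for th in (0,.04) for y in (-.035,.035)]
    u0,u1=int(P[0][0]),int(P[1][0]); v=int(round(P[0][1])); u0,u1=max(u0,0),min(u1,639)
    prof=im[v-14:v+14,u0:u1].mean(1); print(name,v,[p.round(1).tolist() for p in P],prof.round(0).astype(int).tolist())
a=optics.camera('scene')['color'][:,:,::-1].copy(); cv2.imwrite('pics/scene7.png',a); b=cv2.imread('pics/scene0.png')
for P in ([.4917,-.2781,.015],[.4917,-.2781,.1]): print(proj(SC,P)[0])
g=cv2.cvtColor(a,cv2.COLOR_BGR2HSV).astype(int)
for v in range(230,286,3): print(v,' '.join('%3d'%x for x in cv2.cvtColor(a,cv2.COLOR_BGR2GRAY)[v,222:272:2]))
E
```

```text
time: 46.85
ee_pos: [0.4108, 0.147, 0.1232]
tcp_rot: [-179.9, 0.1, -150.7]
wrist_force: [0.4, -0.5, 0.2]
opening: 0.0001
grasp_force: 0.0
left 364 [[267.5, 363.7], [373.1, 363.7], [267.3, 359.8], [373.3, 359.8]] [46, 43, 41, 41, 38, 36, 31, 36, 33, 31, 27, 26, 23, 20, 20, 19, 19, 20, 19, 20, 18, 18, 19, 19, 19, 18, 18, 19]
right 364 [[76.4, 363.6], [181.7, 363.6], [75.4, 359.7], [181.1, 359.8]] [99, 99, 99, 98, 99, 99, 98, 98, 98, 96, 99, 137, 191, 215, 219, 215, 198, 167, 156, 151, 144, 136, 129, 123, 128, 135, 140, 146]
[246.02427084 269.16575131]
[242.02085435 239.72079067]
230 125 123 125 124 125 124 123 123 123 124 125 122 123 121 121 121 123 123 122 122 121 120 120  92  76
233 124 127 124 123 124 125 123 124 124 124 125 124 123 123 124 125 121 121 121 122 119 121 121 120  93
236 128 127 127 126 126 126 124 125 125 120 116 117 122 124 121 121 123 120 120 120 123 121 122 121 122
239 125 126 124 125 125 124 124 121 112 112 111 111 112 119 122 124 120 122 122 123 119 119 120 119 120
242 123 125 125 124 126 123 124 123  90 107 109 102  85 111 127 124 123 122 123 121 121 121 123 123 
[... 759 characters left out ...]
  85  84  78  73  78  78  82  87  88  87  87  91  98 107 110 110 108 109 109
269 124 123 117 115 111  73  64  62  62  73  78  78  82  86  87  86  85  94  90 104 117 118 115 115 116
272 124 113  83  75  73  67  62  66  62  67  73  78  79  81  82  89  91  83  81 103 109 109 110 112  90
275 118  87  74  73  74  72  65  80  87  95  92  87  85  87  90  92  77  79 101 104 104 105 105 105  99
278 119 117 118 110 113 116 114 105  87  82  78  79  74  76  86 105 112 114 113 107 104 102 104 103 106
281 108 108 109 110 110 111 114 115 115 116 115 117 115 115 115 115 115 115 114 113 114 112 109 107 106
284 102 105 106 108 109 108 109 109 108 108 107 108 108 108 110 113 112 114 115 114 116 115 113 112 110
```

The figure stands on the disc: hat top at about (243,240), foot bottom at about row 274, both as expected. The gripper hides the left lip's centre, so compare its edge at the outer columns with the home (right) bin.

```bash
python3 - <<'E'
from h import *
import cv2
c=pickle.load(open('pics/w7.png.p','rb')); im=cv2.imread('pics/w7.png',0)
for y in (-.054,-.045,.045,.054):
  for n,y0 in (('L',.0635),('R',-.0635)):
    u,v=proj(c,bin2w(C,[0,y,.075],0,y0))[0]; print(n,y,int(u),int(v),im[int(v)-26:int(v)+8:1,int(u)-2:int(u)+3].mean(1).astype(int).tolist() if 2<u<636 else '')
E
```

```text
L -0.054 238 363 [100, 100, 103, 98, 93, 101, 104, 104, 100, 97, 99, 101, 100, 101, 102, 102, 100, 99, 77, 42, 10, 18, 20, 18, 24, 22, 19, 15, 25, 26, 25, 18, 17, 26]
R -0.054 47 363 [159, 130, 105, 137, 195, 217, 207, 171, 142, 164, 203, 215, 213, 212, 210, 201, 181, 154, 127, 107, 96, 96, 92, 97, 131, 185, 211, 214, 208, 200, 186, 169, 178, 197]
L -0.045 252 363 [100, 102, 101, 100, 98, 102, 100, 103, 101, 98, 99, 104, 99, 98, 100, 103, 99, 100, 100, 99, 95, 83, 60, 45, 42, 32, 33, 25, 17, 18, 18, 20, 18, 22]
R -0.045 61 363 [87, 87, 87, 85, 87, 92, 100, 99, 96, 96, 96, 95, 95, 96, 98, 95, 94, 95, 96, 97, 91, 96, 92, 95, 133, 189, 211, 216, 210, 206, 211, 211, 210, 209]
L 0.045 388 363 [102, 97, 102, 98, 102, 99, 101, 98, 102, 98, 100, 103, 100, 102, 99, 98, 101, 100, 98, 102, 102, 97, 93, 85, 84, 104, 109, 106, 76, 37, 15, 14, 14, 15]
R 0.045 196 363 [100, 98, 100, 100, 100, 99, 97, 102, 98, 99, 98, 99, 99, 100, 99, 96, 97, 98, 99, 103, 98, 99, 97, 98, 136, 191, 214, 218, 218, 220, 225, 224, 221, 219]
L 0.054 401 363 [89, 91, 90, 86, 91, 94, 93, 93, 92, 93, 94, 96, 91, 100, 97, 100, 104, 97, 81, 37, 15, 24, 18, 20, 18, 25, 17, 21, 21, 14, 25, 21, 20, 14]
R 0.054 210 363 [98, 100, 101, 99, 95, 100, 98, 98, 98, 98, 101, 98, 96, 97, 100, 100, 101, 99, 101, 101, 102, 98, 97, 99, 140, 192, 216, 221, 218, 197, 150, 85, 41, 17]
```

The left lip edge is at the same row as the home bin, within about 1 px (0.01 rad). Handing in.

```bash
python3 -c "
from workcell import workorder
print(workorder.job_done())"
```

```text
the job is handed in; nothing more can be done
None
```

I tipped the left bin to its stop, lifted the figure out, stood it upright on the plywood board's cork disc, pushed the bin back home and handed the job in; no verdict came back, but my last images showed the figure upright on the disc and the bin home.

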